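Square up the glaze test tiles and pin them

ROBOT

A 6-joint arm with a two-finger parallel gripper is mounted at the origin on the work surface. World frame = base frame: x ahead of the robot, y to its left, z up, the work surface at z = 0. Lengths are in mm, angles in rad, forces in N, time in s.
With the tool pointing down it reaches from about 250 to 725 mm from the base axis. Payload 9.7 kg.
Tool frame: the origin (TCP) lies on the centre line of the jaws, within the pads' length; the fingertips stand 25 mm ahead of it and the grasp point (between the pads) lies 6 mm ahead of it (env.nose_length is the z of the fingertips in the tool frame, in mm); z points along the fingers, y is the direction in which the jaws open and shut (so a half turn about z gives the same grasp; the last joint's range is limited). The gripper opens to 85 mm and grips with 20 to 120 N. Pads are 22 mm wide; open, the fingers measure 114 mm over their backs; the gripper's body (76 mm by 85 mm) begins 54 mm behind the grasp point. The pads swing forward as they close: fully open they stand 13 mm farther back than shut.
Start: joints at [1.257, 0.087, 0.176, 1.66, 0, 1.571], TCP at [169.769, 523.14, 256.284] pointing down, gripper open.
Joint ranges: [-3.13, 3.13], [-0.85, 1.81], [-1.15, 1.24], [-2.2, 2.28], [-1.44, 1.52], [-3.14, 3.14]. Speed limits (rad/s): [2.22, 2.22, 2.57, 3.14, 3.14, 3.14].

INTERFACE

Orientations are given as a rotation vector (axis times angle).
In Python, from station import env, eyes gives the robot as it stands.
- The arm moves only by the tool servo_tool, never from a script. Its argument "deltas" is a list of rows, each an object of numbers: "ax", "ay", "az": the turn, a rotation vector about the tool's x, y, z in rad; "x", "y", "z": the shift along the tool's x, y, z in cm; "gripper": the opening, from -1 (shut) to 1 (fully open), so that 0 is half open. In form: [{"ax": .., "ay": .., "az": .., "x": .., "y": .., "z": .., "gripper": ..}, ...]. A call has 1 to 5 rows; each row is the pose to reach, as a shift and turn from the pose measured when the call began, along the tool's axes at that moment; what a row does not reach only later rows make up. A row lasts 1/12 s, in which the tool goes at most 41.7 mm and 7.16 degrees, less where a joint would pass 70% of its speed; a pose out of reach is approached as far as the arm can. A call with a gripper value outside its range is refused whole. The fingers move at their own pace and stop on an object; "force" is the grip in N (left out, the last holds). Time passes only in rows, so rows that repeat a pose let the fingers close. It gives the time, the measured TCP pose, the force and the opening at its end, in the units of the state.
- env.observe(): the state, without advancing time (a new reading comes with each control period).
- eyes.camera(name): name is "side" or "top"; returns the picture (400x640x3 uint8, red, green, blue); there is no depth.
- eyes.get_calibration(name): a dict with "mtx" (3x3 intrinsics, pixels), "camera_from_world" (4x4, takes a point from world to camera coordinates). Camera axes: x right, y down, z forward; pixel columns grow to the right and rows downward; lengths in mm; the calibration is good to about 2 mm. A picture is of the moment at which its call begins. get_calibration takes no time and is no camera call.
- env.sign_off(): hands the job in, once; it reports no verdict.
The state is a dict: "clock": time; "joint_positions": joint angles; "qvel": joint speeds; "joint_efforts": joint torques, N m; "eef_pos": TCP position; "orientation": TCP orientation; "ft_force": force on the tool from outside, world axes, zero at the start; "ft_torque": the same for the moment, N m; "width": finger opening in mm.
Only numpy, scipy, OpenCV 4.12 (cv2) and the standard library are available. Lean on these libraries where they do the work, as an engineer would, in place of code of your own. Each camera call takes 0.05 s, during which the arm holds its last target.

TASK

Tap the five stacked test tiles, without picking them up, gently home into the corner of the plywood tray until every tile is flush against both the side fence and the end stop. Then take the pick from its stand, put it down through the tiles' lined-up hanging holes until its collar rests on the top tile, and leave it standing there. Leave the cup, sieve and canister where they are.

Things in the scene. Friction and masses are not known exactly. Their poses are not given: they have to be found in the camera images.
- tile1: glazed stoneware test tile, 100 mm (its x) x 80 mm (its y) x 8 mm thick, about 100 g, slippery, lying flat; origin at the centre of its underside. A square 13 mm hanging hole goes through it, centred 34 mm from the origin towards its -x edge (the robot's side). Lowest of the five, on the tray floor.
- tile2: glazed stoneware test tile, 100 mm (its x) x 80 mm (its y) x 8 mm thick, about 100 g, slippery, lying flat; origin at the centre of its underside. A square 13 mm hanging hole goes through it, centred 34 mm from the origin towards its -x edge (the robot's side). Second from below.
- tile3: glazed stoneware test tile, 100 mm (its x) x 80 mm (its y) x 8 mm thick, about 100 g, slippery, lying flat; origin at the centre of its underside. A square 13 mm hanging hole goes through it, centred 34 mm from the origin towards its -x edge (the robot's side). Third from below.
- tile4: glazed stoneware test tile, 100 mm (its x) x 80 mm (its y) x 8 mm thick, about 100 g, slippery, lying flat; origin at the centre of its underside. A square 13 mm hanging hole goes through it, centred 34 mm from the origin towards its -x edge (the robot's side). Fourth from below.
- tile5: glazed stoneware test tile, 100 mm (its x) x 80 mm (its y) x 8 mm thick, about 100 g, slippery, lying flat; origin at the centre of its underside. A square 13 mm hanging hole goes through it, centred 34 mm from the origin towards its -x edge (the robot's side). Top of the stack, its upper face 50 mm above the table.
- tray: fixed plywood corner tray; origin on the table. Floor 10 mm thick, x -125 to +95, y -112 to +78 mm in its frame, open on its -x and -y sides. Across its +x end stands a dark wooden end stop (12 mm thick, y -66 to +58 mm, top at 54 mm), rigid, square to the fence. It is adjustable: its face, looking to -x, is somewhere from x = +35 to +65 mm; the setting is not listed, feel or see it
- fence (a point): point on the inner face (looking to the tray's -y) of the plywood side fence, at tray x 0, y +60 mm, 30 mm above the table; axes as the tray's. The rigid fence runs along the tray's x from -125 to +95 mm, its top 56 mm above the table. At the start the tiles are skewed by up to 0.2 rad and short of fence and stop
- tile5_hole (a point): centre of the top tile's hanging hole, in its upper face; axes as the tile's
- pick: pick tool, upright, 110 mm long, 50 g: orange silicone tip and steel shank 8 mm in diameter for the lowest 37 mm, then a steel collar 26 mm in diameter and 5 mm thick, then a round dark wooden handle 16 mm in diameter and 68 mm long. Origin at the tip's end, z up the handle. It starts hanging by its collar in the stand
- pick_collar (a point): centre of the underside of the pick's collar, 37 mm above its tip
- stand: grey plastic block 70 x 70 mm, 50 mm high, fixed, with a 13 mm hole through its middle in which the pick stands; origin under its centre
- canister: white plastic canister with a blue lid, 90 mm in diameter, 110 mm high, bystander; origin under its centre
- cup: white porcelain test cup, rim 80 mm across, 70 mm high, bystander; origin under its centre
- sieve: small steel sieve, bowl 84 mm across and 35 mm high, handle reaching 130 mm from the centre along its x, bystander; origin under the bowl's centre
Mind the look-alikes: they are no part of the job. Leave any green, red or yellow look-alike of the tile3 alone.

How it is judged (in metres and radians):
On the way, in this order (a step that is already met when the one before it is completed fails the run):
1. all five tiles flush against the fence and the end stop (x of end_stop in the frame of tile1 below 0.0585 m and y of each of tile1, tile2, tile3, tile4, tile5 in the frame of tray above 0.0175 m and angle between the x axis of each of tile1, tile2, tile3, tile4, tile5 and the x axis of tray, either way round below 0.04 rad and height (world z) of tile1 between 0.006 and 0.014 m and x of end_stop in the frame of tile2 below 0.0585 m and height (world z) of tile2 between 0.014 and 0.022 m and x of end_stop in the frame of tile3 below 0.0585 m and height (world z) of tile3 between 0.022 and 0.03 m and x of end_stop in the frame of tile4 below 0.0585 m and height (world z) of tile4 between 0.03 and 0.038 m and x of end_stop in the frame of tile5 below 0.0585 m and height (world z) of tile5 between 0.038 and 0.046 m), for 0.2 s.
2. the pick stands through the holes, its collar on the top tile (horizontal distance between pick_collar and tile5_hole below 0.005 m and z of pick_collar in the frame of tile5_hole between -0.003 and 0.003 m and angle between pick's own z axis and vertical below 0.08 rad), for 0.2 s.
At the end, for the whole second after the job is handed in: All five tiles lie flat in their order, each within 3 mm of the side fence and of the end stop and within 0.04 rad of the tray's direction; the pick stands upright in the hole (within 5 mm of the hole's centre, tilt under 0.08 rad) with its collar within 3 mm of the top tile; all at rest (all of step 2 and x of end_stop in the frame of tile1 below 0.059 m and y of each of tile1, tile2, tile3, tile4, tile5 in the frame of tray above 0.017 m and angle between the x axis of each of tile1, tile2, tile3, tile4, tile5 and the x axis of tray, either way round below 0.04 rad and height (world z) of tile1 between 0.006 and 0.014 m and x of end_stop in the frame of tile2 below 0.059 m and height (world z) of tile2 between 0.014 and 0.022 m and x of end_stop in the frame of tile3 below 0.059 m and height (world z) of tile3 between 0.022 and 0.03 m and x of end_stop in the frame of tile4 below 0.059 m and height (world z) of tile4 between 0.03 and 0.038 m and x of end_stop in the frame of tile5 below 0.059 m and height (world z) of tile5 between 0.038 and 0.046 m and linear speed of each of tile1, tile2, tile3, tile4, tile5, pick below 0.01 m/s); the robot touches nothing.
It fails at once if a tile is pressed by the fingers with more than 30 N (contact force between the fingers and tile1 above 30 N or contact force between the fingers and tile2 above 30 N or contact force between the fingers and tile3 above 30 N or contact force between the fingers and tile4 above 30 N or contact force between the fingers and tile5 above 30 N).
It fails at once if a tile is picked up (raised more than 10 mm) (height (world z) of tile1 above 0.02 m or height (world z) of tile2 above 0.028 m or height (world z) of tile3 above 0.036 m or height (world z) of tile4 above 0.044 m or height (world z) of tile5 above 0.052 m).
It fails at once if cup, sieve or canister is shifted by more than 25 mm or tipped (distance of any of cup, sieve, canister from where it was at the start of the episode above 0.025 m or angle between any of cup, sieve, canister's own z axis and vertical above 0.4 rad).
It also fails if it takes over 58 s, if anything falls off the work surface, if the arm or the gripper's body presses on something with over 40 N, if the wrist force passes 120 N, or if a joint passes its speed limit or range.

## Working session

There is one attempt and no reset: what is moved stays moved. The work goes in short steps, Python scripts to look and compute and a tool call to move; the robot and the scene stay as the last step left them, time stands still between calls to the robot, and variables do not carry over. Pictures are saved under pics/ and viewed, and the job is handed in when it is done.

Besides the shell and the picture viewer there is one more tool, called after ">>>" in YAML: its name, and indented under it one key for each argument. servo_tool: Moves the arm, as the interface text tells. Its arguments: {"type":"object","properties":{"deltas":{"type":"array"},"force":{"type":"number"}},"required":["deltas"]}

```bash
mkdir -p pics; ls
python3 - <<'E'
from station import env, eyes
import cv2
o=env.observe(); print(o, env.nose_length)
for n in ("top","side"):
    im=eyes.camera(n); cv2.imwrite(f"pics/{n}0.png",im[:,:,::-1])
    print(n,eyes.get_calibration(n))
E
```

```text
pics
{'clock': 0.0, 'joint_positions': array([ 1.25697676e+00,  8.74554140e-02,  1.75156652e-01,  1.65980626e+00,
       -2.89724436e-05,  1.57079598e+00]), 'qvel': array([ 0.0008873 , -0.00086554,  0.00043877, -0.00058727, -0.00040275,
        0.00204293]), 'joint_efforts': array([ 2.28098128e-03, -5.20383632e+01,  4.64805794e+01,  1.61315646e-02,
        1.27557751e-04,  1.67507693e-05]), 'eef_pos': array([169.72961936, 522.95406948, 255.59716846]), 'orientation': array([-4.90898175e-01, -3.10282357e+00,  2.03743806e-03]), 'ft_force': array([0.23235965, 0.34428865, 0.12756084]), 'ft_torque': array([-0.00641939,  0.01163271,  0.04637172]), 'width': 85.52345289847658} 25.0
top {'mtx': array([[472.10921164,   0.        , 321.70162664],
       [  0.        , 472.10921164, 196.87885236],
       [  0.        ,   0.        ,   1.        ]]), 'camera_from_world': array([[ 8.93647540e-03, -9.99953220e-01, -3.70095133e-03,
        -7.58230193e+00],
       [-9.79468615e-01, -8.00786104e-03, -2.01437600e-01,
         4.81217577e+02],
       [ 2.01398540e-01,  5.42510783e-03, -9.79494358e-01,
         1.02936983e+03],
       [ 0.00000000e+00,  0.00000000e+00,  0.00000000e+00,
         1.00000000e+00]])}
side {'mtx': array([[399.86811263,   0.        , 316.06824853],
       [  0.        , 399.86811263, 204.22151232],
       [  0.        ,   0.        ,   1.        ]]), 'camera_from_world': array([[ 7.62084801e-01, -6.47477199e-01, -1.81145938e-04,
        -3.46959608e+02],
       [-4.53729771e-01, -5.33843212e-01, -7.13540973e-01,
         2.60246261e+02],
       [ 4.61904807e-01,  5.43860922e-01, -7.00613479e-01,
         7.01324610e+02],
       [ 0.00000000e+00,  0.00000000e+00,  0.00000000e+00,
         1.00000000e+00]])}
```

View pics/top0.png

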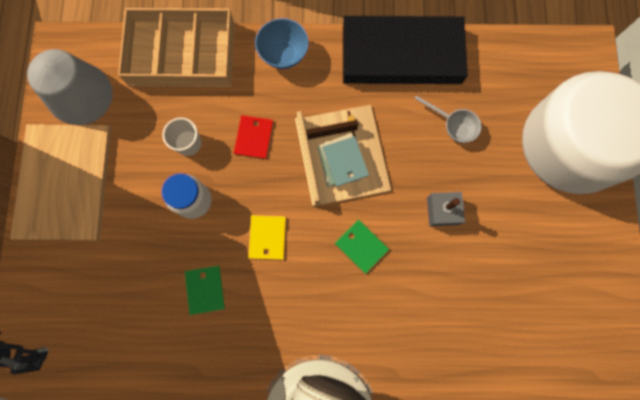

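View pics/side0.png

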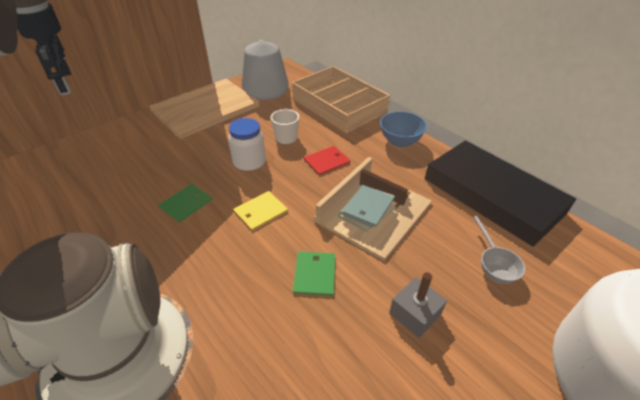

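The top view shows the tray at about (345,155), the pale stack in it at (343,160), the pick stand at (446,209), and the cup, canister and sieve clear of them. I'll zoom in.

Run:
```python
import cv2
im=cv2.imread("pics/top0.png")[95:245,285:485]
cv2.imwrite("pics/top0z.png",cv2.resize(im,None,fx=4,fy=4,interpolation=cv2.INTER_CUBIC))
im=cv2.imread("pics/side0.png")[150:350,300:460]
cv2.imwrite("pics/side0z.png",cv2.resize(im[:120],None,fx=5,fy=5,interpolation=cv2.INTER_CUBIC))
```

```text
(no output)
```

View pics/top0z.png

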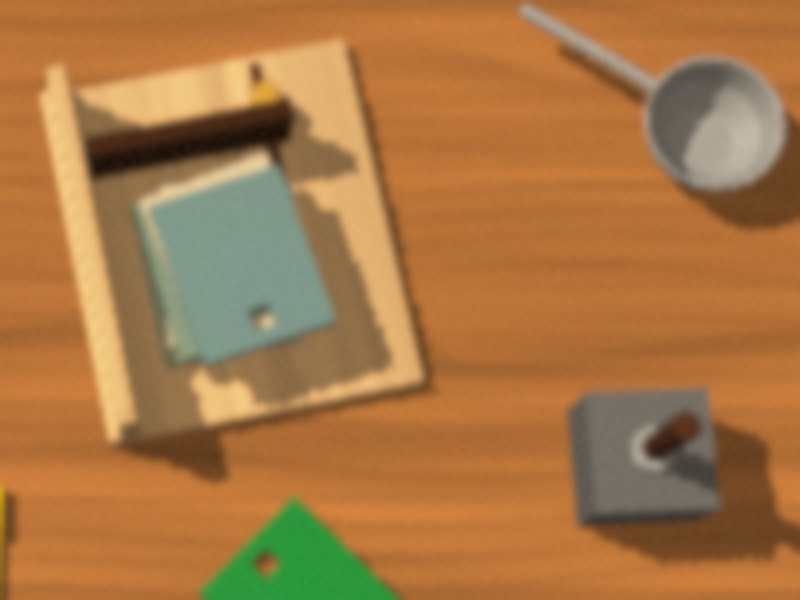

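View pics/side0z.png

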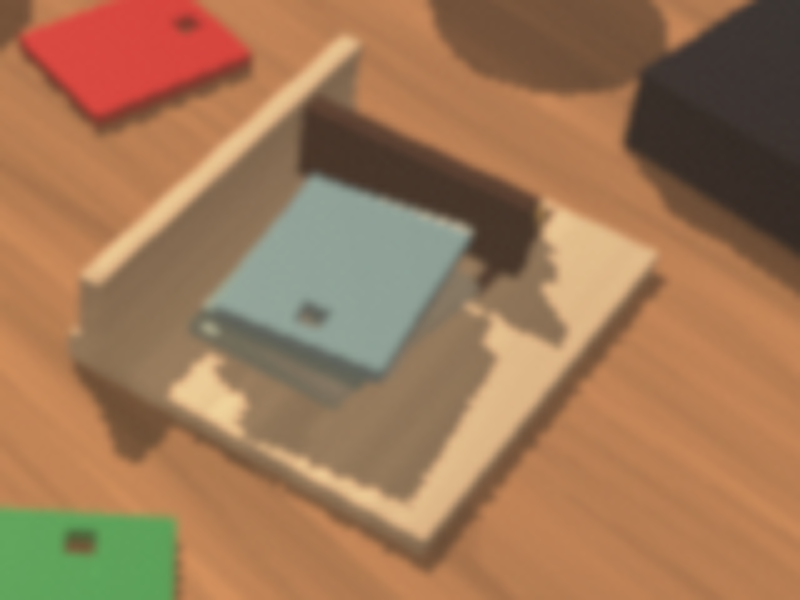

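```bash
cat > h.py <<'E'
import numpy as np, cv2
from station import env, eyes
from scipy.optimize import least_squares
CAL={n:eyes.get_calibration(n) for n in("top","side")}
def proj(n,P):
    c=CAL[n];T=c["camera_from_world"];P=np.atleast_2d(P)
    q=P@T[:3,:3].T+T[:3,3];q=q@c["mtx"].T
    return q[:,:2]/q[:,2:]
def back(n,uv,z):
    c=CAL[n];T=c["camera_from_world"];R=T[:3,:3];C=-R.T@T[:3,3]
    d=R.T@np.linalg.inv(c["mtx"])@np.array([uv[0],uv[1],1.])
    return C+d*(z-C[2])/d[2]
def fit(obs,x0):
    # obs: list (cam, local pt, uv); pose x,y,yaw
    def W(p,l):
        c,s=np.cos(p[2]),np.sin(p[2]);return np.array([p[0]+c*l[0]-s*l[1],p[1]+s*l[0]+c*l[1],l[2]])
    f=lambda p:np.concatenate([proj(n,W(p,l))[0]-uv for n,l,uv in obs])
    r=least_squares(f,x0);return r.x,r.fun.reshape(-1,2)
zt=lambda u,v:np.array([285+u/4,95+v/4])
zs=lambda u,v:np.array([300+u/5,150+v/5])
E
python3 - <<'E'
from h import *
np.set_printoptions(precision=2,suppress=True)
tr=[("top",(95,-112,10),zt(347,40)),("top",(-125,-112,10),zt(424,380)),("top",(-125,60,56),zt(135,428)),("top",(95,60,56),zt(66,67)),
("side",(-125,-112,10),zs(425,543)),("side",(95,-112,10),zs(657,250)),("side",(95,60,56),zs(360,45)),("side",(-125,60,56),zs(100,285))]
p,r=fit([t for t in tr if t[0]=="top"],[480,-30,0.2]);print("tray top",p);print(r)
p,r=fit(tr,[480,-30,0.2]);print("tray",p);print(r)
ti=[("top",(50,40,50),zt(150,208)),("top",(50,-40,50),zt(275,166)),("top",(-50,-40,50),zt(333,322)),("top",(-50,40,50),zt(205,362)),("top",(-34,0,50),zt(262,317)),
("side",(50,40,50),zs(315,176)),("side",(50,-40,50),zs(472,232)),("side",(-50,-40,50),zs(380,378)),("side",(-50,40,50),zs(210,310)),("side",(-34,0,50),zs(312,314))]
for s in ("top","side"):
  q,r=fit([t for t in ti if t[0]==s],[480,-30,0.3]);print("tile5",s,q);print(r)
def intray(w):
  c,s=np.cos(p[2]),np.sin(p[2]);d=np.array(w[:2])-p[:2];return np.array([c*d[0]+s*d[1],-s*d[0]+c*d[1]])
print("tile5 in tray",intray(q),q[2]-p[2])
# end stop top face edge z=54: near edge
for u,v in ((97,150),(288,107)): w=back("top",zt(u,v),54);print("stop top far/mid",w,intray(w))
for u,v in ((90,172),(280,140)): w=back("top",zt(u,v),10);print("stop bottom",w,intray(w))
for u,v in ((305,105),(538,205)): w=back("side",zs(u,v),54);print("stop side top",w,intray(w))
print("lower tile corner", [intray(back("top",zt(u,v),z)) for u,v,z in((135,203,26),(170,362,26),(135,203,18),(170,362,18))])
# stand
print("stand hole", back("top",zt(650,448),50),"corners",[back("top",zt(*c),50) for c in((583,395),(707,390),(718,513),(590,522))])
E
```

```text
tray top [604.54 -32.17   0.21]
[[-0.88  0.44]
 [-0.1   0.92]
 [ 0.91 -0.86]
 [-0.01 -0.42]]
tray [603.23 -30.94   0.21]
[[-1.59  0.79]
 [-0.42  1.21]
 [ 0.62 -0.23]
 [-0.69  0.24]
 [ 0.47 -0.28]
 [ 0.96  0.5 ]
 [ 1.13 -0.7 ]
 [ 0.14  0.33]]
tile5 top [566.62 -57.28   0.34]
[[-0.54 -0.31]
 [ 0.52 -0.39]
 [ 0.6  -0.2 ]
 [-0.22  0.74]
 [-0.35  0.12]]
tile5 side [562.35 -56.77   0.33]
[[-0.45  0.02]
 [-0.14  0.71]
 [-0.01 -0.62]
 [ 0.67 -0.66]
 [-0.11  0.68]]
tile5 in tray [-45.37 -16.73] 0.12308243393085697
stop top far/mid [633.72  27.01  54.  ] [41.9  50.32]
stop top far/mid [661.1  -84.81  54.  ] [ 45.36 -64.75]
stop bottom [635.11  32.58  10.  ] [44.43 55.48]
stop bottom [656.44 -82.96  10.  ] [ 41.19 -61.97]
stop side top [627.03  33.56  54.  ] [36.73 58.12]
stop side top [657.88 -86.85  54.  ] [ 41.79 -66.07]
lower tile corner [array([14.58, 33.46]), array([-84.94,  32.69]), array([17.12, 33.03]), array([-83.15,  32.25])]
stand hole [ 459.93 -289.17   50.  ] corners [array([ 490.38, -252.35,   50.  ]), array([ 493.87, -323.18,   50.  ]), array([ 423.02, -325.78,   50.  ]), array([ 417.3 , -253.54,   50.  ])]
```

Stack (top view): tile 5 centre is at tray (-45,-17), skewed about +0.12 rad, with lower tiles showing on its left at (135,203). The tray is at about (604,-31) with yaw 0.21, and the stop face is at tray x≈40. Next I write the move helper.

```bash
cat >> h.py <<'E'
from scipy.spatial.transform import Rotation as Ro
TR=np.array([604.,-31.5,0.21])
def t2w(x,y):
    c,s=np.cos(TR[2]),np.sin(TR[2]);return np.array([TR[0]+c*x-s*y,TR[1]+s*x+c*y])
def w2t(w):
    c,s=np.cos(TR[2]),np.sin(TR[2]);d=np.array(w[:2])-TR[:2];return np.array([c*d[0]+s*d[1],-s*d[0]+c*d[1]])
def go(pos,yaw=None):
    """pos world mm; yaw = world angle of tool x, tool straight down. prints delta cm/rad"""
    o=env.observe();R=Ro.from_rotvec(o["orientation"]);p=o["eef_pos"]
    d=R.inv().apply(np.array(pos)-p)/10
    if yaw is None:
        a=R.as_matrix()[:,0];yaw=np.arctan2(a[1],a[0])
    Rt=Ro.from_matrix(np.array([[np.cos(yaw),np.sin(yaw),0],[np.sin(yaw),-np.cos(yaw),0],[0,0,-1]]))
    a=(R.inv()*Rt).as_rotvec()
    print("d x %.2f y %.2f z %.2f  a %.3f %.3f %.3f"%(*d,*a), "tray",w2t(p).round(1),"z %.1f"%p[2],"yaw-tray %.3f"%(np.arctan2(*R.as_matrix()[1::-1,0])-TR[2]),"F",o["ft_force"].round(1),"w %.1f"%o["width"],"t %.2f"%o["clock"],"q",o["joint_positions"].round(2))
E
python3 -c "
from h import *
w=t2w(-40,-97);print(w);go([*w,200],0.21+np.pi/2)
"
```

```text
[ 585.0993737  -134.70739472]
d x -59.81 y -49.73 z 5.63  a -0.001 0.001 1.047 tray [-309.1  632.8] z 255.6 yaw-tray 2.618 F [-1.2 -0.7 -0.8] w 85.5 t 0.10 q [ 1.26  0.09  0.18  1.66 -0.    1.57]
```

>>> servo_tool:
  deltas:
    - {"x":-59.81,"y":-49.73,"z":4,"az":1.047,"gripper":-1}
    - {"x":-59.81,"y":-49.73,"z":4,"az":1.047,"gripper":-1}
    - {"x":-59.81,"y":-49.73,"z":4,"az":1.047,"gripper":-1}
    - {"x":-59.81,"y":-49.73,"z":4,"az":1.047,"gripper":-1}
    - {"x":-59.81,"y":-49.73,"z":4,"az":1.047,"gripper":-1}

```text
schema error: expected keys ax, ay, az, x, y, z, gripper
```

```bash
python3 -c "
from h import *
w=t2w(-40,-97);go([*w,200],0.21+np.pi/2)
"
```

```text
d x -59.81 y -49.73 z 5.63  a -0.001 0.001 1.047 tray [-309.1  632.8] z 255.6 yaw-tray 2.618 F [-1.2 -0.7 -0.8] w 85.5 t 0.10 q [ 1.26  0.09  0.18  1.66 -0.    1.57]
```

>>> servo_tool:
  deltas:
    - {"ax":0,"ay":0,"x":-59.81,"y":-49.73,"z":4,"az":1.047,"gripper":-1}
    - {"ax":0,"ay":0,"x":-59.81,"y":-49.73,"z":4,"az":1.047,"gripper":-1}
    - {"ax":0,"ay":0,"x":-59.81,"y":-49.73,"z":4,"az":1.047,"gripper":-1}
    - {"ax":0,"ay":0,"x":-59.81,"y":-49.73,"z":4,"az":1.047,"gripper":-1}
    - {"ax":0,"ay":0,"x":-59.81,"y":-49.73,"z":4,"az":1.047,"gripper":-1}

```text
clock: 0.52
eef_pos: [281.2, 345.5, 245.1]
orientation: [1.429, 2.798, -0.002]
ft_force: [1.4, 0.8, 0.7]
width: 25.5
```

```bash
python3 -c "
from h import *
w=t2w(-40,-97);go([*w,200],0.21+np.pi/2)
"
```

```text
d x -56.71 y -3.54 z 4.55  a -0.001 0.001 0.417 tray [-237.1  436. ] z 245.1 yaw-tray 1.987 F [1.4 0.8 0.7] w 25.5 t 0.52 q [ 0.89 -0.16 -0.09  1.65 -0.    1.83]
```

>>> servo_tool:
  deltas:
    - {"ax":0,"ay":0,"x":-56.7,"y":-3.5,"z":4,"az":0.417,"gripper":-1}
    - {"ax":0,"ay":0,"x":-56.7,"y":-3.5,"z":4,"az":0.417,"gripper":-1}
    - {"ax":0,"ay":0,"x":-56.7,"y":-3.5,"z":4,"az":0.417,"gripper":-1}
    - {"ax":0,"ay":0,"x":-56.7,"y":-3.5,"z":4,"az":0.417,"gripper":-1}
    - {"ax":0,"ay":0,"x":-56.7,"y":-3.5,"z":4,"az":0.417,"gripper":-1}

```text
clock: 0.93
eef_pos: [392.4, 169.6, 230.8]
orientation: [1.981, 2.438, -0.001]
ft_force: [1.2, 1.4, 0.5]
width: -0.0
```

```bash
python3 -c "
from h import *
w=t2w(-40,-97);go([*w,200],0.21+np.pi/2)
"
```

```text
d x -33.73 y 12.63 z 3.11  a -0.000 0.001 -0.004 tray [-165.1  240.8] z 230.8 yaw-tray 1.567 F [1.2 1.4 0.5] w -0.0 t 0.93 q [ 0.41 -0.21 -0.16  1.63 -0.    1.77]
```

>>> servo_tool:
  deltas:
    - {"ax":0,"ay":0,"x":-33.7,"y":12.6,"z":3.1,"az":0,"gripper":-1}
    - {"ax":0,"ay":0,"x":-33.7,"y":12.6,"z":3.1,"az":0,"gripper":-1}
    - {"ax":0,"ay":0,"x":-33.7,"y":12.6,"z":3.1,"az":0,"gripper":-1}
    - {"ax":0,"ay":0,"x":-33.7,"y":12.6,"z":3.1,"az":0,"gripper":-1}
    - {"ax":0,"ay":0,"x":-33.7,"y":12.6,"z":3.1,"az":0,"gripper":-1}

```text
clock: 1.35
eef_pos: [503.1, -6.2, 212.9]
orientation: [1.981, 2.438, -0.001]
ft_force: [0.8, 0.9, 0.7]
width: -0.2
```

>>> servo_tool:
  deltas:
    - {"ax":0,"ay":0,"x":-13.4,"y":5,"z":1.2,"az":0,"gripper":-1}
    - {"ax":0,"ay":0,"x":-13.4,"y":5,"z":1.2,"az":0,"gripper":-1}
    - {"ax":0,"ay":0,"x":-13.4,"y":5,"z":1.2,"az":0,"gripper":-1}
    - {"ax":0,"ay":0,"x":-13.4,"y":5,"z":1.2,"az":0,"gripper":-1}
    - {"ax":0,"ay":0,"x":-13.4,"y":5,"z":1.2,"az":0,"gripper":-1}

```text
clock: 1.77
eef_pos: [580.5, -130.8, 198.7]
orientation: [-1.985, -2.433, 0.004]
ft_force: [0.2, 0.5, 0.0]
width: 0.1
```

```bash
python3 -c "
from h import *
w=t2w(-40,-97);go([*w,50],0.21+np.pi/2)
"
```

```text
d x -0.46 y 0.41 z 14.87  a -0.003 0.001 -0.008 tray [-43.7 -92.2] z 198.7 yaw-tray 1.563 F [0.2 0.5 0. ] w 0.1 t 1.77 q [-0.22  0.18  0.17  1.56 -0.    1.15]
```

>>> servo_tool:
  deltas:
    - {"ax":0,"ay":0,"x":-0.46,"y":0.4,"z":4,"az":-0.008,"gripper":-1}
    - {"ax":0,"ay":0,"x":-0.46,"y":0.4,"z":8,"az":-0.008,"gripper":-1}
    - {"ax":0,"ay":0,"x":-0.46,"y":0.4,"z":12,"az":-0.008,"gripper":-1}
    - {"ax":0,"ay":0,"x":-0.46,"y":0.4,"z":14.8,"az":-0.008,"gripper":-1}
    - {"ax":0,"ay":0,"x":-0.46,"y":0.4,"z":14.8,"az":-0.008,"gripper":-1}

```text
clock: 2.18
eef_pos: [581.0, -133.4, 43.7]
orientation: [-1.969, -2.434, 0.011]
ft_force: [-0.9, 1.1, -0.4]
width: -0.1
```

```bash
python3 -c "
from h import *
w=t2w(-40,-97);go([*w,38],0.21+np.pi/2)
cv2.imwrite('pics/s1.png',cv2.resize(eyes.camera('side')[150:290,290:450,::-1],None,fx=4,fy=4,interpolation=2))
"
```

```text
d x -0.21 y 0.38 z 0.57  a -0.012 -0.004 0.001 tray [-43.7 -94.9] z 43.7 yaw-tray 1.571 F [-0.9  1.1 -0.4] w -0.1 t 2.18 q [-0.23  0.23 -0.08  1.28 -0.    1.14]
```

View pics/s1.png

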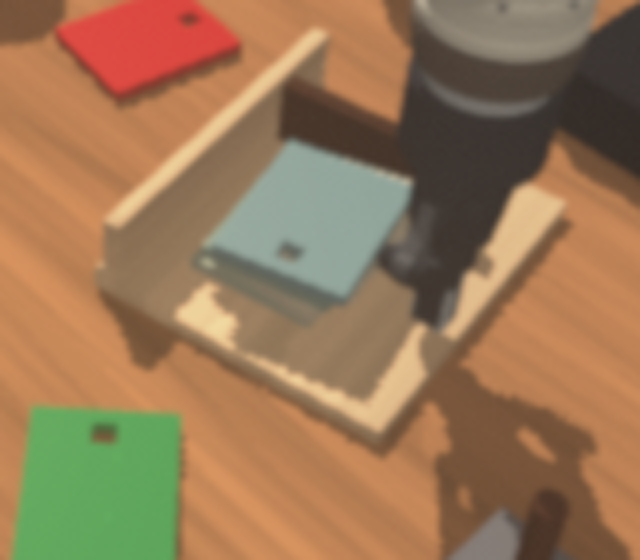

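The fingers (tip at (435,315) in this crop) stand on the tray's -y side, clear of the stack. I'll go down to z 38, then push towards the fence.

>>> servo_tool:
  deltas:
    - {"ax":-0.012,"ay":-0.004,"x":-0.1,"y":0.2,"z":0.3,"az":0,"gripper":-1}
    - {"ax":-0.012,"ay":-0.004,"x":-0.1,"y":0.2,"z":0.57,"az":0,"gripper":-1}
    - {"ax":-0.012,"ay":-0.004,"x":-0.1,"y":0.2,"z":0.57,"az":0,"gripper":-1}

```text
clock: 2.48
eef_pos: [585.6, -134.4, 43.7]
orientation: [1.972, 2.438, 0.004]
ft_force: [0.6, -0.3, -0.2]
width: -0.0
```

```bash
python3 -c "
from h import *
w=t2w(-40,-70);go([*w,38],0.21+np.pi/2)
"
```

```text
d x 2.68 y -0.05 z 0.56  a 0.006 0.003 0.001 tray [-39.5 -96.8] z 43.7 yaw-tray 1.572 F [ 0.6 -0.3 -0.2] w -0.0 t 2.48 q [-0.23  0.22 -0.08  1.26 -0.    1.13]
```

>>> servo_tool:
  deltas:
    - {"ax":0,"ay":0,"x":0,"y":0,"z":0.5,"az":0,"gripper":-1}
    - {"ax":0,"ay":0,"x":0,"y":0,"z":0.57,"az":0,"gripper":-1}
    - {"ax":0,"ay":0,"x":0,"y":0,"z":0.57,"az":0,"gripper":-1}

```text
clock: 2.73
eef_pos: [585.8, -134.4, 38.4]
orientation: [1.971, 2.438, 0.005]
ft_force: [0.4, 0.1, -1.0]
width: 0.1
```

```bash
python3 -c "
from h import *
w=t2w(-40,-70);go([*w,38],0.21+np.pi/2)
"
```

```text
d x 2.69 y -0.07 z 0.03  a 0.007 0.003 0.001 tray [-39.2 -96.9] z 38.4 yaw-tray 1.572 F [ 0.4  0.1 -1. ] w 0.1 t 2.73 q [-0.23  0.23 -0.09  1.25 -0.    1.13]
```

>>> servo_tool:
  deltas:
    - {"ax":0,"ay":0,"x":0.5,"y":0,"z":0,"az":0,"gripper":-1}
    - {"ax":0,"ay":0,"x":1,"y":0,"z":0,"az":0,"gripper":-1}
    - {"ax":0,"ay":0,"x":1.5,"y":0,"z":0,"az":0,"gripper":-1}
    - {"ax":0,"ay":0,"x":2,"y":0,"z":0,"az":0,"gripper":-1}
    - {"ax":0,"ay":0,"x":2.5,"y":0,"z":0,"az":0,"gripper":-1}

```text
clock: 3.15
eef_pos: [580.5, -109.3, 38.4]
orientation: [1.971, 2.438, 0.005]
ft_force: [-0.4, 0.3, 0.8]
width: -0.2
```

>>> servo_tool:
  deltas:
    - {"ax":0,"ay":0,"x":0.3,"y":0,"z":0,"az":0,"gripper":-1}
    - {"ax":0,"ay":0,"x":0.6,"y":0,"z":0,"az":0,"gripper":-1}
    - {"ax":0,"ay":0,"x":0.9,"y":0,"z":0,"az":0,"gripper":-1}
    - {"ax":0,"ay":0,"x":1.2,"y":0,"z":0,"az":0,"gripper":-1}
    - {"ax":0,"ay":0,"x":1.5,"y":0,"z":0,"az":0,"gripper":-1}

```text
clock: 3.57
eef_pos: [577.3, -94.5, 38.5]
orientation: [1.971, 2.438, 0.005]
ft_force: [0.6, -1.2, 0.2]
width: -0.2
```

```bash
python3 -c "
from h import *
w=t2w(-40,-31);go([*w,38],0.21+np.pi/2)
cv2.imwrite('pics/s2.png',cv2.resize(eyes.camera('side')[150:290,290:450,::-1],None,fx=4,fy=4,interpolation=2))
"
```

```text
d x 2.50 y -0.08 z 0.04  a 0.007 0.003 0.001 tray [-39.2 -56. ] z 38.5 yaw-tray 1.572 F [ 0.6 -1.2  0.2] w -0.2 t 3.57 q [-0.16  0.19 -0.13  1.24 -0.    1.2 ]
```

View pics/s2.png

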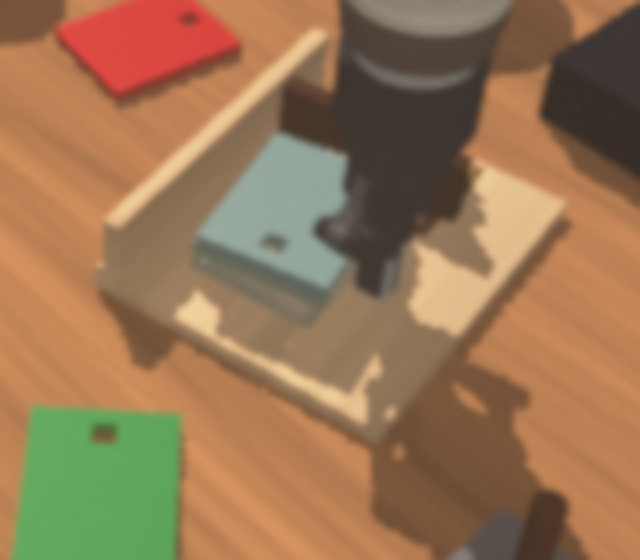

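The top tile has squared up as the pads reach the stack (contact near (350,250) in the crop). I'll keep going.

>>> servo_tool:
  deltas:
    - {"ax":0,"ay":0,"x":0.3,"y":0,"z":0,"az":0,"gripper":-1}
    - {"ax":0,"ay":0,"x":0.6,"y":0,"z":0,"az":0,"gripper":-1}
    - {"ax":0,"ay":0,"x":0.9,"y":0,"z":0,"az":0,"gripper":-1}
    - {"ax":0,"ay":0,"x":1.2,"y":0,"z":0,"az":0,"gripper":-1}
    - {"ax":0,"ay":0,"x":1.5,"y":0,"z":0,"az":0,"gripper":-1}

```text
clock: 4.03
eef_pos: [574.0, -79.2, 38.4]
orientation: [1.971, 2.438, 0.005]
ft_force: [0.8, -2.4, -0.7]
width: -0.1
```

>>> servo_tool:
  deltas:
    - {"ax":0,"ay":0,"x":0.15,"y":0,"z":0,"az":0,"gripper":-1}
    - {"ax":0,"ay":0,"x":0.3,"y":0,"z":0,"az":0,"gripper":-1}
    - {"ax":0,"ay":0,"x":0.4,"y":0,"z":0,"az":0,"gripper":-1}

```text
clock: 4.28
eef_pos: [573.2, -75.3, 38.4]
orientation: [1.971, 2.438, 0.005]
ft_force: [0.8, -3.6, -0.8]
width: 0.2
```

```bash
python3 -c "
from h import *
w=t2w(-40,-31);go([*w,38],0.21+np.pi/2)
cv2.imwrite('pics/s3.png',cv2.resize(eyes.camera('side')[150:290,290:450,::-1],None,fx=4,fy=4,interpolation=2))
"
```

```text
d x 0.54 y -0.07 z 0.04  a 0.007 0.004 0.001 tray [-39.3 -36.4] z 38.4 yaw-tray 1.572 F [ 0.8 -3.6 -0.8] w 0.2 t 4.28 q [-0.13  0.17 -0.15  1.24 -0.    1.23]
```

View pics/s3.png

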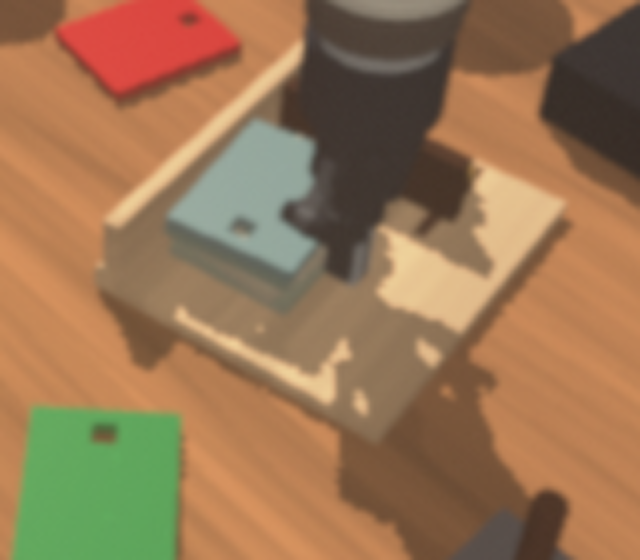

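The stack is nearly square to the fence, with a small gap left. I'll creep forward.

>>> servo_tool:
  deltas:
    - {"ax":0,"ay":0,"x":0.1,"y":0,"z":0,"az":0,"gripper":-1}
    - {"ax":0,"ay":0,"x":0.2,"y":0,"z":0,"az":0,"gripper":-1}
    - {"ax":0,"ay":0,"x":0.3,"y":0,"z":0,"az":0,"gripper":-1}

```text
clock: 4.58
eef_pos: [573.1, -73.0, 38.6]
orientation: [1.97, 2.436, 0.004]
ft_force: [2.8, -5.8, -1.1]
width: 0.1
```

>>> servo_tool:
  deltas:
    - {"ax":0,"ay":0,"x":0.06,"y":0,"z":0,"az":0,"gripper":-1}
    - {"ax":0,"ay":0,"x":0.12,"y":0,"z":0,"az":0,"gripper":-1}
    - {"ax":0,"ay":0,"x":0.18,"y":0,"z":0,"az":0,"gripper":-1}

```text
clock: 4.83
eef_pos: [573.2, -71.9, 38.8]
orientation: [1.97, 2.434, 0.004]
ft_force: [2.9, -6.2, -0.8]
width: -0.0
```

>>> servo_tool:
  deltas:
    - {"ax":0,"ay":0,"x":0.06,"y":0,"z":0,"az":0,"gripper":-1}
    - {"ax":0,"ay":0,"x":0.12,"y":0,"z":0,"az":0,"gripper":-1}
    - {"ax":0,"ay":0,"x":0.18,"y":0,"z":0,"az":0,"gripper":-1}

```text
clock: 5.08
eef_pos: [573.3, -70.7, 39.0]
orientation: [1.97, 2.432, 0.003]
ft_force: [3.8, -6.4, -2.0]
width: 0.2
```

```bash
python3 -c "
from h import *
w=t2w(-40,-31);go([*w,38],0.21+np.pi/2)
cv2.imwrite('pics/s4.png',cv2.resize(eyes.camera('side')[150:290,290:450,::-1],None,fx=4,fy=4,interpolation=2))
"
```

```text
d x 0.10 y -0.18 z 0.09  a 0.009 0.008 -0.001 tray [-38.2 -32. ] z 39.0 yaw-tray 1.570 F [ 3.8 -6.4 -2. ] w 0.2 t 5.08 q [-0.12  0.17 -0.16  1.24 -0.    1.24]
```

View pics/s4.png

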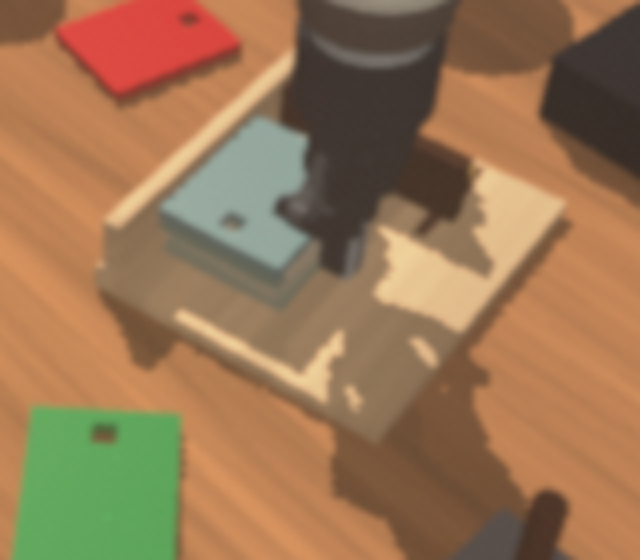

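>>> servo_tool:
  deltas:
    - {"ax":0,"ay":0,"x":0.08,"y":0,"z":0.03,"az":0,"gripper":-1}
    - {"ax":0,"ay":0,"x":0.16,"y":0,"z":0.05,"az":0,"gripper":-1}
    - {"ax":0,"ay":0,"x":0.2,"y":0,"z":0.05,"az":0,"gripper":-1}

```text
clock: 5.38
eef_pos: [573.6, -69.4, 38.9]
orientation: [1.969, 2.43, 0.003]
ft_force: [2.8, -6.5, 1.4]
width: -0.1
```

>>> servo_tool:
  deltas:
    - {"ax":0,"ay":0,"x":0.08,"y":0,"z":0,"az":0,"gripper":-1}
    - {"ax":0,"ay":0,"x":0.16,"y":0,"z":0,"az":0,"gripper":-1}
    - {"ax":0,"ay":0,"x":0.2,"y":0,"z":0,"az":0,"gripper":-1}

```text
clock: 5.63
eef_pos: [573.6, -68.4, 39.1]
orientation: [1.969, 2.427, 0.002]
ft_force: [3.2, -9.6, -0.8]
width: 0.2
```

```bash
python3 -c "
from h import *
w=t2w(-40,-31);go([*w,38],0.21+np.pi/2)
im=eyes.camera('top');cv2.imwrite('pics/t5.png',cv2.resize(im[95:215,285:405,::-1],None,fx=5,fy=5,interpolation=2))
"
```

```text
d x -0.12 y -0.25 z 0.11  a 0.011 0.012 -0.002 tray [-37.5 -29.8] z 39.1 yaw-tray 1.569 F [ 3.2 -9.6 -0.8] w 0.2 t 5.63 q [-0.12  0.16 -0.16  1.23 -0.01  1.25]
```

View pics/t5.png

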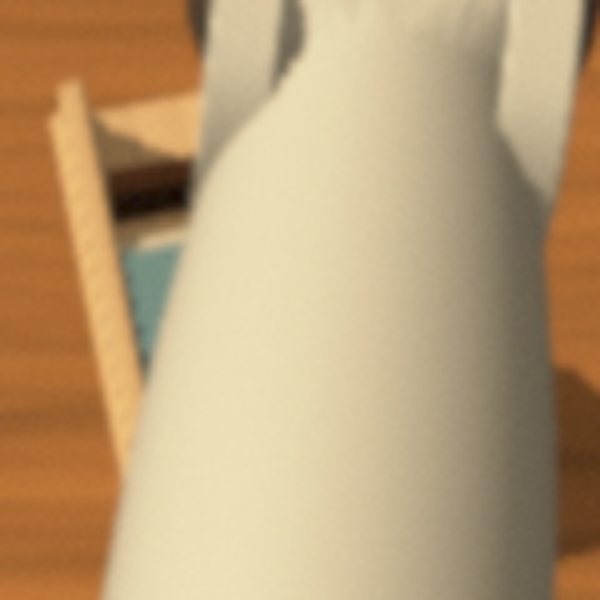

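The top tile's left edge ((128,250) to (145,370)) meets the fence, and the force has climbed to 10 N. I'll retreat, lift and look.

>>> servo_tool:
  deltas:
    - {"ax":0,"ay":0,"x":-1,"y":0,"z":0,"az":0,"gripper":-1}
    - {"ax":0,"ay":0,"x":-3,"y":0,"z":-1,"az":0,"gripper":-1}
    - {"ax":0,"ay":0,"x":-5,"y":-3,"z":-5,"az":0,"gripper":-1}
    - {"ax":0,"ay":0,"x":-6,"y":-6,"z":-9,"az":0,"gripper":-1}
    - {"ax":0,"ay":0,"x":-6,"y":-10,"z":-11,"az":0,"gripper":-1}

```text
clock: 6.1
eef_pos: [504.8, -142.4, 137.8]
orientation: [1.968, 2.427, 0.003]
ft_force: [1.1, -1.3, 1.2]
width: 0.2
```

```bash
python3 -c "
from h import *
w=t2w(-130,15);go([*w,110],0.21+np.pi)
im=eyes.camera('side');cv2.imwrite('pics/s6.png',cv2.resize(im[150:290,290:450,::-1],None,fx=5,fy=4,interpolation=2))
"
```

```text
d x 10.31 y -1.04 z 2.65  a 0.000 0.019 -1.573 tray [-120.2  -87.8] z 137.8 yaw-tray 1.569 F [ 1.1 -1.3  1.2] w 0.2 t 6.10 q [-0.27 -0.   -0.14  1.41 -0.    1.09]
```

View pics/s6.png

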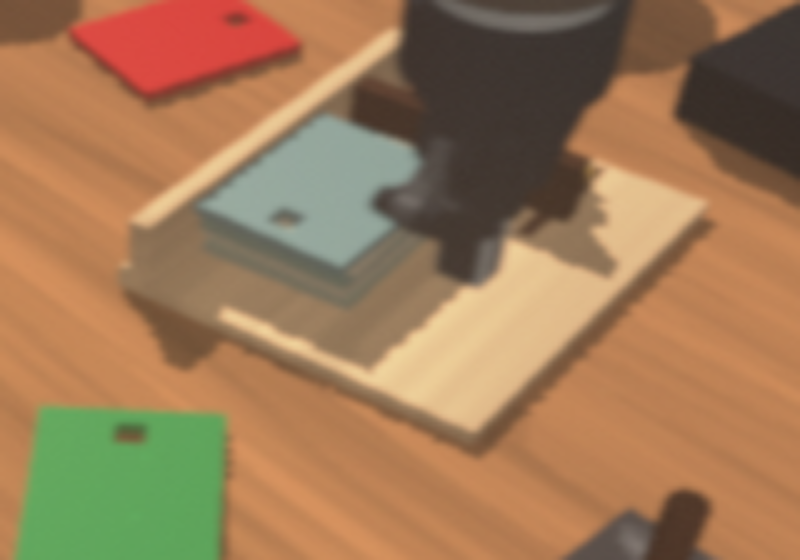

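The stack lies squarely along the fence with its top edge at the fence foot. I'll turn the tool and go to the -x side.

>>> servo_tool:
  deltas:
    - {"ax":0,"ay":0,"x":10.3,"y":-1,"z":1,"az":-1.573,"gripper":-1}
    - {"ax":0,"ay":0,"x":10.3,"y":-1,"z":1,"az":-1.573,"gripper":-1}
    - {"ax":0,"ay":0,"x":10.3,"y":-1,"z":1,"az":-1.573,"gripper":-1}
    - {"ax":0,"ay":0,"x":10.3,"y":-1,"z":1,"az":-1.573,"gripper":-1}
    - {"ax":0,"ay":0,"x":10.3,"y":-1,"z":1,"az":-1.573,"gripper":-1}

```text
clock: 6.57
eef_pos: [469.8, -43.8, 131.5]
orientation: [1.115, 2.919, -0.006]
ft_force: [0.2, -0.7, -0.3]
width: 0.1
```

```bash
python3 -c "
from h import *
w=t2w(-130,15);go([*w,110],0.21+np.pi)
"
```

```text
d x -0.27 y 0.25 z 2.15  a -0.006 0.017 -0.940 tray [-133.8   16. ] z 131.5 yaw-tray 2.202 F [ 0.2 -0.7 -0.3] w 0.1 t 6.57 q [-0.09 -0.13 -0.27  1.41 -0.01  0.64]
```

>>> servo_tool:
  deltas:
    - {"ax":0,"ay":0.01,"x":-0.27,"y":0.25,"z":2,"az":-0.94,"gripper":-1}
    - {"ax":0,"ay":0.01,"x":-0.27,"y":0.25,"z":2,"az":-0.94,"gripper":-1}
    - {"ax":0,"ay":0.01,"x":-0.27,"y":0.25,"z":2,"az":-0.94,"gripper":-1}
    - {"ax":0,"ay":0.01,"x":-0.27,"y":0.25,"z":2,"az":-0.94,"gripper":-1}
    - {"ax":0,"ay":0.01,"x":-0.27,"y":0.25,"z":2,"az":-0.94,"gripper":-1}

```text
clock: 6.98
eef_pos: [473.6, -43.8, 111.4]
orientation: [0.167, 3.129, -0.009]
ft_force: [0.6, 0.8, 0.4]
width: 0.2
```

>>> servo_tool:
  deltas:
    - {"ax":0,"ay":0,"x":0,"y":0,"z":0,"az":-0.315,"gripper":-1}
    - {"ax":0,"ay":0,"x":0,"y":0,"z":0,"az":-0.315,"gripper":-1}
    - {"ax":0,"ay":0,"x":0,"y":0,"z":0,"az":-0.315,"gripper":-1}
    - {"ax":0,"ay":0,"x":0,"y":0,"z":0,"az":-0.315,"gripper":-1}

```text
clock: 7.32
eef_pos: [473.5, -43.8, 111.3]
orientation: [-0.331, 3.117, -0.009]
ft_force: [0.5, 0.1, -0.5]
width: 0.1
```

```bash
python3 -c "
from h import *
w=t2w(-130,15);go([*w,38],0.21+np.pi)
im=eyes.camera('side');cv2.imwrite('pics/s7.png',cv2.resize(im[150:290,290:450,::-1],None,fx=5,fy=4,interpolation=2))
"
```

```text
d x 0.03 y 0.03 z 7.33  a -0.007 0.006 0.002 tray [-130.2   15.2] z 111.3 yaw-tray -3.140 F [ 0.5  0.1 -0.5] w 0.1 t 7.32 q [-0.09 -0.11 -0.29  1.37 -0.   -0.3 ]
```

View pics/s7.png

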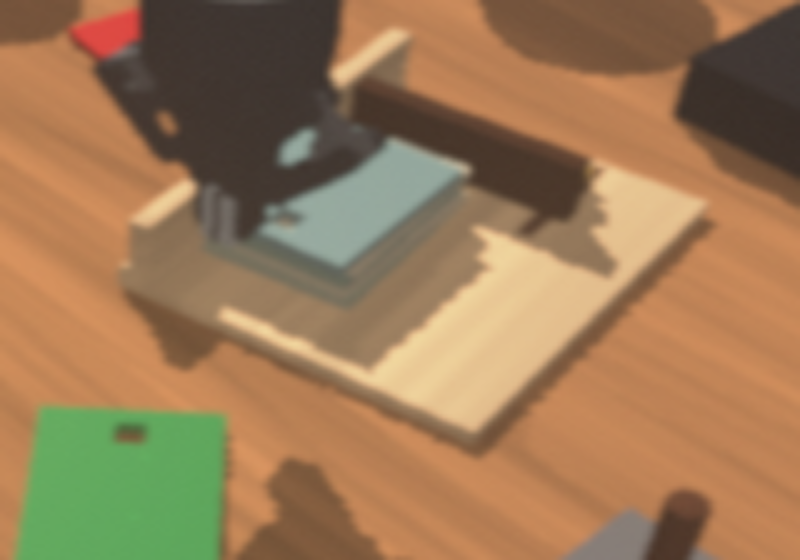

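The knuckles ((375,140) and (115,75) in the crop) stick out sideways, so I'll check their clearance to the fence and the stack before going down.

```bash
python3 -c "
from h import *
o=env.observe();p=o['eef_pos'];R=Ro.from_rotvec(o['orientation']).as_matrix()
c=CAL['side'];T=c['camera_from_world'];RR=T[:3,:3];C=-RR.T@T[:3,3]
for u,v in((375,140),(345,170),(280,205),(115,75),(165,155),(215,240),(200,190),(330,95)):
  uv=(290+u/5,150+v/4)
  d=RR.T@np.linalg.inv(c['mtx'])@np.array([*uv,1.])
  n=R[:,0];k=n@(p-C)/(n@d);X=C+k*d
  print((u,v),'world',X.round(0),'tool',(R.T@(X-p)).round(1),'above tip',(X[2]-p[2]+25).round(0))
"
```

```text
(375, 140) world [ 486. -104.  184.] tool [  0.  -62.1 -71.9] above tip 97.0
(345, 170) world [484. -93. 158.] tool [  0.  -50.8 -46.7] above tip 72.0
(280, 205) world [478. -66. 118.] tool [ -0.  -22.7  -7. ] above tip 32.0
(115, 75) world [461.  16. 161.] tool [ -0.   60.7 -49.7] above tip 74.0
(165, 155) world [466.  -9. 120.] tool [-0.  35.2 -9. ] above tip 34.0
(215, 240) world [472. -36.  74.] tool [-0.   8.5 37.2] above tip -12.0
(200, 190) world [470. -27. 106.] tool [-0.  16.9  5.5] above tip 19.0
(330, 95) world [481. -83. 200.] tool [ -0.  -40.9 -88.3] above tip 114.0
```

>>> servo_tool:
  deltas:
    - {"ax":0,"ay":0,"x":0,"y":-0.7,"z":2,"az":0,"gripper":-1}
    - {"ax":0,"ay":0,"x":0,"y":-0.7,"z":4,"az":0,"gripper":-1}
    - {"ax":0,"ay":0,"x":0,"y":-0.7,"z":6,"az":0,"gripper":-1}
    - {"ax":0,"ay":0,"x":0,"y":-0.7,"z":7.1,"az":0,"gripper":-1}
    - {"ax":0,"ay":0,"x":0,"y":-0.7,"z":7.1,"az":0,"gripper":-1}

```text
clock: 7.78
eef_pos: [474.0, -50.9, 37.9]
orientation: [-0.321, 3.122, -0.008]
ft_force: [-0.8, 0.8, -0.5]
width: -0.0
```

```bash
python3 -c "
from h import *
w=t2w(-71,8);go([*w,38],0.21+np.pi)
im=eyes.camera('side');cv2.imwrite('pics/s8.png',cv2.resize(im[150:290,290:450,::-1],None,fx=5,fy=4,interpolation=2))
"
```

```text
d x -6.02 y 0.01 z 0.01  a -0.005 0.003 -0.005 tray [-131.2    8.2] z 37.9 yaw-tray -3.147 F [-0.8  0.8 -0.5] w -0.0 t 7.78 q [-0.1  -0.06 -0.4   1.23 -0.   -0.31]
```

View pics/s8.png

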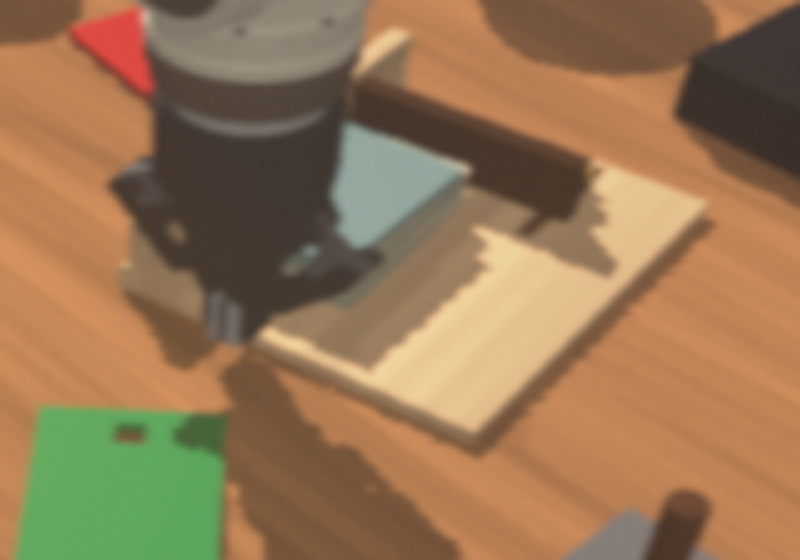

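Everything is clear: fingers at (228,325), fence and tiles untouched. Now I push towards the stop.

>>> servo_tool:
  deltas:
    - {"ax":0,"ay":0,"x":-0.4,"y":0,"z":0,"az":0,"gripper":-1}
    - {"ax":0,"ay":0,"x":-0.8,"y":0,"z":0,"az":0,"gripper":-1}
    - {"ax":0,"ay":0,"x":-1.2,"y":0,"z":0,"az":0,"gripper":-1}
    - {"ax":0,"ay":0,"x":-1.6,"y":0,"z":0,"az":0,"gripper":-1}
    - {"ax":0,"ay":0,"x":-2,"y":0,"z":0,"az":0,"gripper":-1}

```text
clock: 8.25
eef_pos: [495.2, -46.7, 40.3]
orientation: [-0.322, 3.119, -0.009]
ft_force: [-0.1, -0.6, 0.8]
width: -0.2
```

>>> servo_tool:
  deltas:
    - {"ax":0,"ay":0,"x":-0.3,"y":0,"z":0,"az":0,"gripper":-1}
    - {"ax":0,"ay":0,"x":-0.6,"y":0,"z":0,"az":0,"gripper":-1}
    - {"ax":0,"ay":0,"x":-0.9,"y":0,"z":0,"az":0,"gripper":-1}
    - {"ax":0,"ay":0,"x":-1.2,"y":0,"z":0,"az":0,"gripper":-1}
    - {"ax":0,"ay":0,"x":-1.5,"y":0,"z":0,"az":0,"gripper":-1}

```text
clock: 8.67
eef_pos: [510.0, -43.7, 40.2]
orientation: [-0.322, 3.119, -0.009]
ft_force: [-1.5, -0.8, 1.2]
width: -0.1
```

```bash
python3 -c "
from h import *
w=t2w(-71,8);go([*w,38],0.21+np.pi)
im=eyes.camera('side');cv2.imwrite('pics/s9.png',cv2.resize(im[150:290,290:450,::-1],None,fx=5,fy=4,interpolation=2))
"
```

```text
d x -2.34 y 0.04 z 0.24  a -0.006 0.005 -0.005 tray [-94.5   7.7] z 40.2 yaw-tray -3.146 F [-1.5 -0.8  1.2] w -0.1 t 8.67 q [-0.08  0.02 -0.32  1.23 -0.   -0.29]
```

View pics/s9.png

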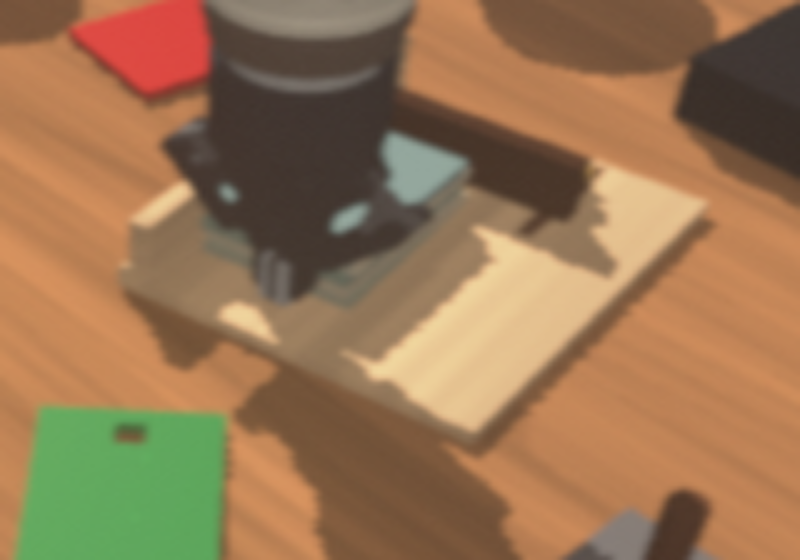

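The fingers have just reached the lower tiles' near edge. I'll drop 2 mm and keep pushing.

>>> servo_tool:
  deltas:
    - {"ax":0,"ay":0,"x":-0.1,"y":0,"z":0.15,"az":0,"gripper":-1}
    - {"ax":0,"ay":0,"x":-0.4,"y":0,"z":0.2,"az":0,"gripper":-1}
    - {"ax":0,"ay":0,"x":-0.7,"y":0,"z":0.2,"az":0,"gripper":-1}
    - {"ax":0,"ay":0,"x":-1.0,"y":0,"z":0.2,"az":0,"gripper":-1}
    - {"ax":0,"ay":0,"x":-1.3,"y":0,"z":0.2,"az":0,"gripper":-1}

```text
clock: 9.13
eef_pos: [523.3, -40.9, 38.2]
orientation: [-0.322, 3.12, -0.009]
ft_force: [-1.9, 0.2, -0.9]
width: 0.1
```

>>> servo_tool:
  deltas:
    - {"ax":0,"ay":0,"x":-0.2,"y":0,"z":0,"az":0,"gripper":-1}
    - {"ax":0,"ay":0,"x":-0.4,"y":0,"z":0,"az":0,"gripper":-1}
    - {"ax":0,"ay":0,"x":-0.5,"y":0,"z":0,"az":0,"gripper":-1}

```text
clock: 9.38
eef_pos: [528.3, -39.8, 38.1]
orientation: [-0.322, 3.12, -0.009]
ft_force: [-3.8, -1.7, -0.1]
width: -0.2
```

```bash
python3 -c "
from h import *
w=t2w(-71,8);go([*w,38],0.21+np.pi)
im=eyes.camera('side');cv2.imwrite('pics/s10.png',cv2.resize(im[150:290,290:450,::-1],None,fx=5,fy=4,interpolation=2))
"
```

```text
d x -0.47 y 0.04 z 0.01  a -0.006 0.005 -0.004 tray [-75.7   7.7] z 38.1 yaw-tray -3.146 F [-3.8 -1.7 -0.1] w -0.2 t 9.38 q [-0.07  0.06 -0.27  1.23 -0.   -0.28]
```

View pics/s10.png

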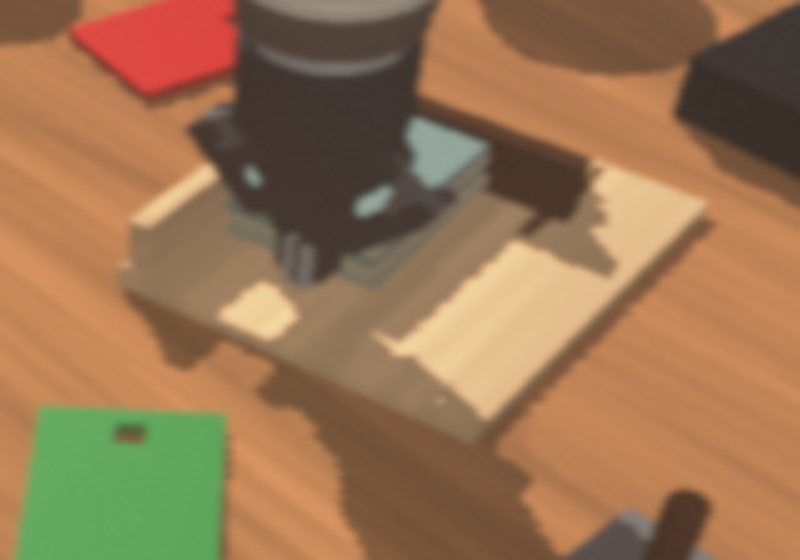

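The stack is moving along the fence and its far edge ((490,150)) is close to the stop. I'll creep.

>>> servo_tool:
  deltas:
    - {"ax":0,"ay":0,"x":-0.1,"y":0,"z":0,"az":0,"gripper":-1}
    - {"ax":0,"ay":0,"x":-0.2,"y":0,"z":0,"az":0,"gripper":-1}
    - {"ax":0,"ay":0,"x":-0.3,"y":0,"z":0,"az":0,"gripper":-1}

```text
clock: 9.68
eef_pos: [530.4, -39.4, 37.9]
orientation: [-0.322, 3.122, -0.009]
ft_force: [-11.1, -3.8, 4.2]
width: 0.2
```

>>> servo_tool:
  deltas:
    - {"ax":0,"ay":0,"x":-0.1,"y":0,"z":0,"az":0,"gripper":-1}
    - {"ax":0,"ay":0,"x":-0.15,"y":0,"z":0,"az":0,"gripper":-1}
    - {"ax":0,"ay":0,"x":-0.2,"y":0,"z":0,"az":0,"gripper":-1}

```text
clock: 9.93
eef_pos: [530.6, -39.3, 37.6]
orientation: [0.321, -3.124, 0.01]
ft_force: [-13.2, -2.4, 5.3]
width: -0.2
```

```bash
python3 -c "
from h import *
w=t2w(-71,8);go([*w,38],0.21+np.pi)
im=eyes.camera('side');cv2.imwrite('pics/s11.png',cv2.resize(im[150:290,290:450,::-1],None,fx=5,fy=4,interpolation=2))
"
```

```text
d x -0.24 y 0.03 z -0.04  a -0.006 -0.001 -0.005 tray [-73.5   7.7] z 37.6 yaw-tray -3.147 F [-13.2  -2.4   5.3] w -0.2 t 9.93 q [-0.07  0.07 -0.26  1.23 -0.01 -0.28]
```

View pics/s11.png

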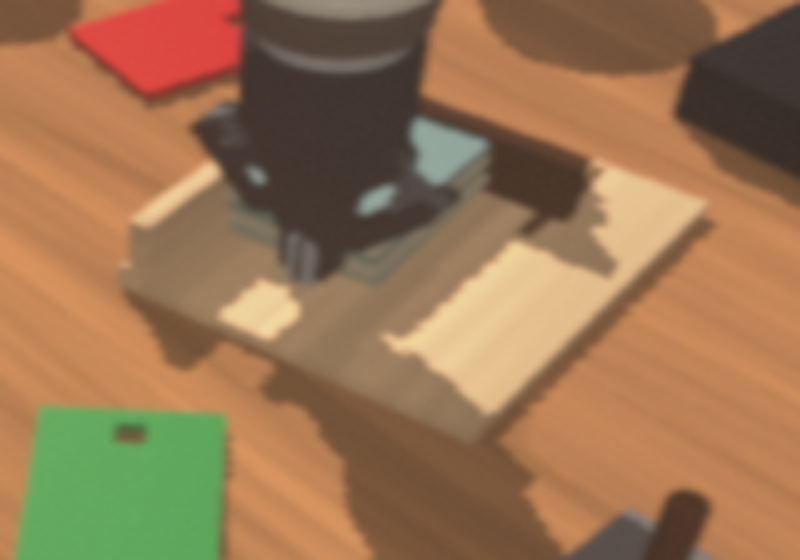

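Hard stop at tray x -73.5, which puts the stop face at about +37.5. I'll back off and look.

>>> servo_tool:
  deltas:
    - {"ax":0,"ay":0,"x":0.6,"y":0,"z":0,"az":0,"gripper":-1}
    - {"ax":0,"ay":0,"x":3,"y":0,"z":0,"az":0,"gripper":-1}
    - {"ax":0,"ay":0,"x":6,"y":-3,"z":-3,"az":0,"gripper":-1}
    - {"ax":0,"ay":0,"x":7,"y":-7,"z":-7,"az":0,"gripper":-1}
    - {"ax":0,"ay":0,"x":8,"y":-10,"z":-9,"az":0,"gripper":-1}

```text
clock: 10.4
eef_pos: [474.0, -136.9, 117.5]
orientation: [-0.324, 3.124, -0.01]
ft_force: [0.3, -0.1, 0.6]
width: -0.4
```

>>> servo_tool:
  deltas:
    - {"ax":0,"ay":0,"x":0,"y":-4,"z":-1,"az":0.3,"gripper":-1}
    - {"ax":0,"ay":0,"x":0,"y":-8,"z":-2,"az":0.3,"gripper":-1}
    - {"ax":0,"ay":0,"x":0,"y":-9,"z":-2,"az":0.3,"gripper":-1}
    - {"ax":0,"ay":0,"x":0,"y":-9,"z":-2,"az":0.3,"gripper":-1}

```text
clock: 10.73
eef_pos: [493.3, -227.7, 138.9]
orientation: [0.156, 3.133, -0.011]
ft_force: [-0.6, -0.7, -0.8]
width: -0.1
```

```bash
python3 -c "
from h import *
w=t2w(-20,-75);go([*w,110],0.21+np.pi/2)
im=eyes.camera('side');cv2.imwrite('pics/s12.png',cv2.resize(im[150:270,300:440,::-1],None,fx=5,fy=5,interpolation=2))
im=eyes.camera('top');cv2.imwrite('pics/t12.png',cv2.resize(im[95:215,285:405,::-1],None,fx=5,fy=5,interpolation=2))
"
```

```text
d x -9.44 y 12.89 z 2.84  a -0.003 0.009 1.262 tray [-149.2 -168.8] z 138.9 yaw-tray 2.832 F [-0.6 -0.7 -0.8] w -0.1 t 10.73 q [-0.43  0.05 -0.09  1.42 -0.01 -0.33]
```

View pics/s12.png

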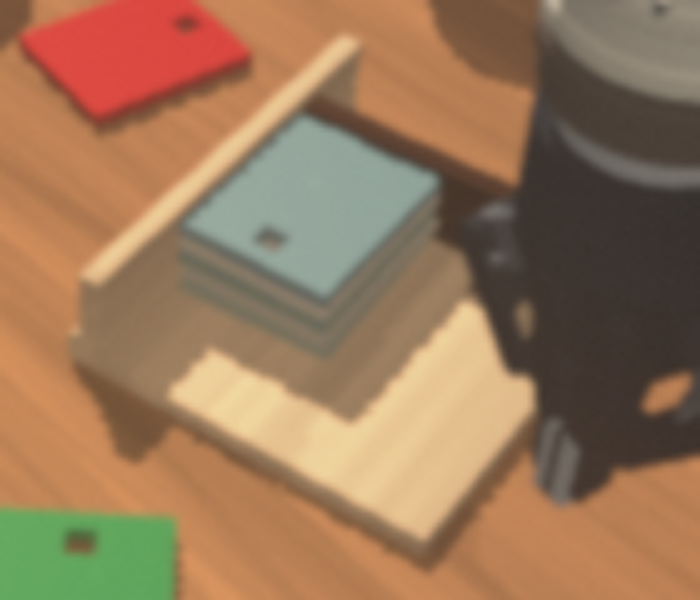

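View pics/t12.png

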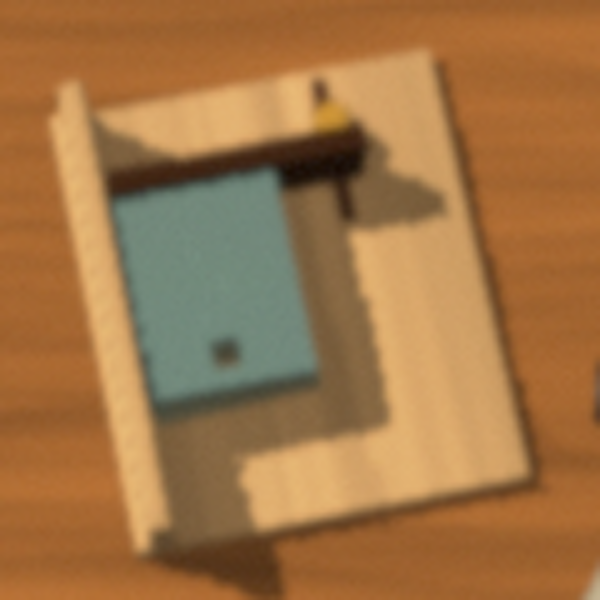

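The stack sits at the stop, maybe a hair off the fence at its near end ((157,405) in the top crop). I'll give it a second push towards the fence near its rear.

>>> servo_tool:
  deltas:
    - {"ax":0,"ay":0.005,"x":-3,"y":4,"z":0.5,"az":1.262,"gripper":-1}
    - {"ax":0,"ay":0.005,"x":-6,"y":7,"z":1,"az":1.262,"gripper":-1}
    - {"ax":0,"ay":0.005,"x":-7,"y":9,"z":1,"az":1.262,"gripper":-1}
    - {"ax":0,"ay":0.005,"x":-7,"y":10,"z":1,"az":1.262,"gripper":-1}
    - {"ax":0,"ay":0.005,"x":-7,"y":10,"z":1,"az":1.262,"gripper":-1}

```text
clock: 11.25
eef_pos: [571.9, -127.5, 126.6]
orientation: [-1.086, -2.948, 0.007]
ft_force: [-0.6, 0.0, 0.4]
width: 0.3
```

```bash
python3 -c "
from h import *
w=t2w(-25,-75);go([*w,110],0.21+np.pi/2)
"
```

```text
d x -0.63 y 2.84 z 1.65  a -0.004 0.003 0.655 tray [-51.4 -87.2] z 126.6 yaw-tray 2.226 F [-0.6  0.   0.4] w 0.3 t 11.25 q [-0.22  0.16  0.01  1.42 -0.    0.49]
```

>>> servo_tool:
  deltas:
    - {"ax":0,"ay":0,"x":-0.6,"y":2.8,"z":1.6,"az":0.655,"gripper":-1}
    - {"ax":0,"ay":0,"x":-0.6,"y":2.8,"z":1.6,"az":0.655,"gripper":-1}
    - {"ax":0,"ay":0,"x":-0.6,"y":2.8,"z":1.6,"az":0.655,"gripper":-1}
    - {"ax":0,"ay":0,"x":-0.6,"y":2.8,"z":1.6,"az":0.655,"gripper":-1}
    - {"ax":0,"ay":0,"x":-0.6,"y":2.8,"z":1.6,"az":0.655,"gripper":-1}

```text
clock: 11.67
eef_pos: [594.2, -108.2, 110.1]
orientation: [1.943, 2.469, -0.007]
ft_force: [0.8, 0.1, 0.2]
width: 0.4
```

```bash
python3 -c "
from h import *
w=t2w(-25,-65);go([*w,38],0.21+np.pi/2)
"
```

```text
d x 0.81 y 0.10 z 7.20  a -0.003 0.003 0.027 tray [-25.5 -73. ] z 110.1 yaw-tray 1.598 F [0.8 0.1 0.2] w 0.4 t 11.67 q [-0.18  0.21  0.03  1.39 -0.    1.16]
```

>>> servo_tool:
  deltas:
    - {"ax":0,"ay":0,"x":0,"y":0,"z":2,"az":0.027,"gripper":-1}
    - {"ax":0,"ay":0,"x":0,"y":0,"z":4,"az":0.027,"gripper":-1}
    - {"ax":0,"ay":0,"x":0,"y":0,"z":6,"az":0.027,"gripper":-1}
    - {"ax":0,"ay":0,"x":0,"y":0,"z":7.1,"az":0.027,"gripper":-1}
    - {"ax":0,"ay":0,"x":0,"y":0,"z":7.1,"az":0.027,"gripper":-1}

```text
clock: 12.08
eef_pos: [592.7, -107.0, 36.7]
orientation: [-1.971, -2.443, 0.009]
ft_force: [0.7, -0.7, -0.4]
width: 0.1
```

```bash
python3 -c "
from h import *
w=t2w(-25,-31);go([*w,38],0.21+np.pi/2)
"
```

```text
d x 4.04 y 0.19 z -0.13  a -0.006 0.001 0.003 tray [-26.8 -71.4] z 36.7 yaw-tray 1.574 F [ 0.7 -0.7 -0.4] w 0.1 t 12.08 q [-0.18  0.24 -0.08  1.26 -0.    1.18]
```

>>> servo_tool:
  deltas:
    - {"ax":0,"ay":0,"x":0.7,"y":0,"z":-0.1,"az":0,"gripper":-1}
    - {"ax":0,"ay":0,"x":1.4,"y":0,"z":-0.1,"az":0,"gripper":-1}
    - {"ax":0,"ay":0,"x":2.1,"y":0,"z":-0.1,"az":0,"gripper":-1}
    - {"ax":0,"ay":0,"x":2.8,"y":0,"z":-0.1,"az":0,"gripper":-1}
    - {"ax":0,"ay":0,"x":3.3,"y":0,"z":-0.1,"az":0,"gripper":-1}

```text
clock: 12.5
eef_pos: [585.9, -73.6, 38.5]
orientation: [-1.971, -2.444, 0.008]
ft_force: [-0.4, -0.2, 0.3]
width: -0.0
```

>>> servo_tool:
  deltas:
    - {"ax":0,"ay":0,"x":0.15,"y":0,"z":0,"az":0,"gripper":-1}
    - {"ax":0,"ay":0,"x":0.3,"y":0,"z":0,"az":0,"gripper":-1}
    - {"ax":0,"ay":0,"x":0.45,"y":0,"z":0,"az":0,"gripper":-1}

```text
clock: 12.75
eef_pos: [585.0, -69.1, 38.7]
orientation: [-1.971, -2.445, 0.007]
ft_force: [-1.1, -1.0, 0.4]
width: -0.0
```

>>> servo_tool:
  deltas:
    - {"ax":0,"ay":0,"x":0.1,"y":0,"z":0,"az":0,"gripper":-1}
    - {"ax":0,"ay":0,"x":0.2,"y":0,"z":0,"az":0,"gripper":-1}
    - {"ax":0,"ay":0,"x":0.3,"y":0,"z":0,"az":0,"gripper":-1}

```text
clock: 13.0
eef_pos: [584.4, -66.7, 38.7]
orientation: [-1.972, -2.445, 0.009]
ft_force: [-2.0, -5.0, 0.6]
width: -0.3
```

```bash
python3 -c "
from h import *
w=t2w(-25,-31);go([*w,38],0.21+np.pi/2)
"
```

```text
d x -0.07 y 0.15 z 0.07  a -0.005 0.003 0.003 tray [-26.5 -30.3] z 38.7 yaw-tray 1.574 F [-2.  -5.   0.6] w -0.3 t 13.00 q [-0.11  0.21 -0.11  1.26 -0.    1.25]
```

>>> servo_tool:
  deltas:
    - {"ax":0,"ay":0,"x":0.06,"y":0,"z":0,"az":0,"gripper":-1}
    - {"ax":0,"ay":0,"x":0.12,"y":0,"z":0,"az":0,"gripper":-1}
    - {"ax":0,"ay":0,"x":0.18,"y":0,"z":0,"az":0,"gripper":-1}

```text
clock: 13.25
eef_pos: [583.8, -65.8, 38.7]
orientation: [-1.973, -2.444, 0.011]
ft_force: [0.0, -8.7, 1.4]
width: 0.0
```

>>> servo_tool:
  deltas:
    - {"ax":0,"ay":0,"x":0.06,"y":0,"z":0,"az":0,"gripper":-1}
    - {"ax":0,"ay":0,"x":0.12,"y":0,"z":0,"az":0,"gripper":-1}
    - {"ax":0,"ay":0,"x":0.18,"y":0,"z":0,"az":0,"gripper":-1}

```text
clock: 13.5
eef_pos: [584.0, -65.2, 38.9]
orientation: [1.973, 2.441, -0.013]
ft_force: [4.0, -10.4, -1.6]
width: 0.2
```

```bash
python3 -c "
from h import *
w=t2w(-25,-31);go([*w,38],0.21+np.pi/2)
"
```

```text
d x -0.22 y 0.16 z 0.09  a -0.005 0.007 0.001 tray [-26.6 -28.8] z 38.9 yaw-tray 1.572 F [  4.  -10.4  -1.6] w 0.2 t 13.50 q [-0.11  0.2  -0.12  1.25 -0.01  1.25]
```

>>> servo_tool:
  deltas:
    - {"ax":0,"ay":0,"x":-0.6,"y":0,"z":0,"az":0,"gripper":-1}
    - {"ax":0,"ay":0,"x":-3,"y":0,"z":-1,"az":0,"gripper":-1}
    - {"ax":0,"ay":0,"x":-6,"y":0,"z":-4,"az":0,"gripper":-1}
    - {"ax":0,"ay":0,"x":-9,"y":-2,"z":-7,"az":0,"gripper":0}
    - {"ax":0,"ay":0,"x":-12,"y":-5,"z":-10,"az":0,"gripper":0}

```text
clock: 13.92
eef_pos: [568.1, -182.1, 131.4]
orientation: [1.972, 2.443, -0.011]
ft_force: [0.8, -0.8, -0.3]
width: 23.1
```

>>> servo_tool:
  deltas:
    - {"ax":0,"ay":0,"x":-3,"y":-3,"z":-2,"az":0,"gripper":0}
    - {"ax":0,"ay":0,"x":-6,"y":-6,"z":-4,"az":0,"gripper":0}
    - {"ax":0,"ay":0,"x":-6,"y":-6,"z":-4,"az":0,"gripper":0}

```text
clock: 14.17
eef_pos: [520.7, -256.8, 175.4]
orientation: [1.973, 2.437, -0.01]
ft_force: [-0.6, 0.3, 0.5]
width: 42.8
```

```bash
python3 -c "
from h import *
go([457,-289,200])
im=eyes.camera('side');cv2.imwrite('pics/s14f.png',im[:,:,::-1]);cv2.imwrite('pics/s14.png',cv2.resize(im[150:330,300:460,::-1],None,fx=3.3,fy=3.3,interpolation=2))
cv2.imwrite('pics/s14z.png',cv2.resize(im[150:270,300:440,::-1],None,fx=5,fy=5,interpolation=2))
im=eyes.camera('top');cv2.imwrite('pics/t14f.png',im[:,:,::-1]);cv2.imwrite('pics/t14.png',cv2.resize(im[95:215,285:405,::-1],None,fx=5,fy=5,interpolation=2))
"
```

```text
d x -1.84 y -6.90 z -2.43  a -0.001 0.009 -0.000 tray [-128.5 -203. ] z 175.4 yaw-tray 1.571 F [-0.6  0.3  0.5] w 42.8 t 14.17 q [-0.45  0.14  0.08  1.5  -0.01  0.91]
```

View pics/s14z.png

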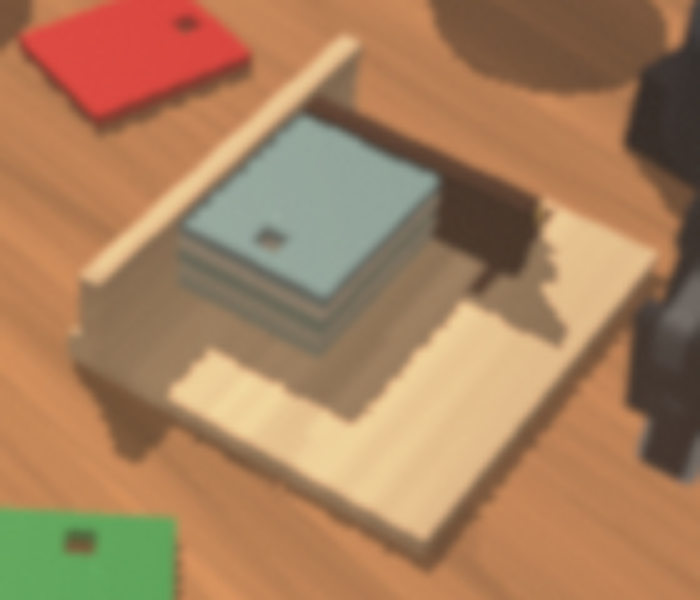

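View pics/t14.png

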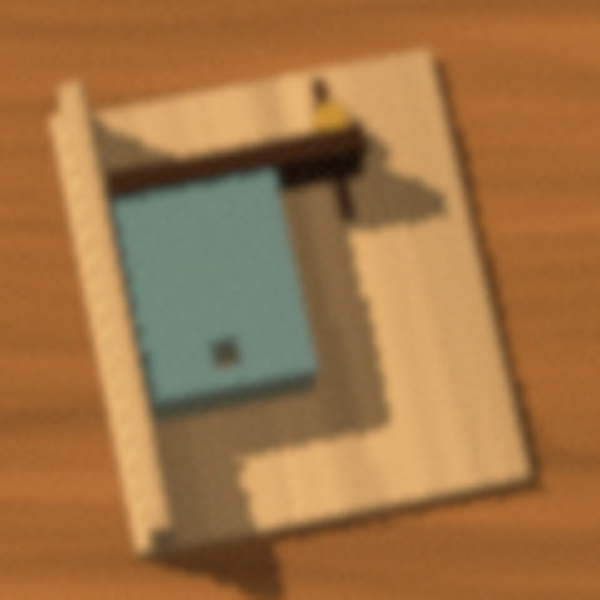

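The stack is square: tiles aligned vertically, left edge on the fence, far edge on the stop. I'll fit the hole and the stand positions.

Run:
```python
from h import *
np.set_printoptions(precision=2,suppress=True)
t5=lambda u,v:np.array([285+u/5,95+v/5])
s=zs
ti=[("top",(50,40,50),t5(113,195)),("top",(50,-40,50),t5(277,170)),("top",(-50,-40,50),t5(316,375)),("top",(-50,40,50),t5(157,403)),("top",(-34,0,50),t5(226,352)),
("side",(50,40,50),s(303,111)),("side",(50,-40,50),s(442,180)),("side",(-50,-40,50),s(325,300)),("side",(-50,40,50),s(181,225)),("side",(-34,0,50),s(270,238))]
for n in ("top","side",None):
  q,r=fit([t for t in ti if n is None or t[0]==n],[580,-20,0.2])
  print(n,q,"rms",np.sqrt((r**2).mean()),"tray",w2t(q),"hole",q[:2]-34*np.array([np.cos(q[2]),np.sin(q[2])]))
print("hole direct",back("top",t5(226,352),50),back("side",s(270,238),50))
# tray from top picture again
tr=[("top",(95,-112,10),t5(433,50)),("top",(-125,-112,10),t5(529,478)),("top",(-125,60,56),t5(168,540)),("top",(95,60,56),t5(82,85))]
p,r=fit(tr,[600,-30,.2]);print("tray",p,r.ravel())
# contact-based in TCP frame: y push contact TCP (584,-65.2), x push contact (530.6,-39.3); tile yaw a
for a in (0.205,0.21,0.215):
  e=np.array([np.cos(a),np.sin(a)]);f=np.array([-e[1],e[0]])
  cx=e@np.array([530.6,-39.3])+11+50; cy=f@np.array([584,-65.2])+11+40
  c=cx*e+cy*f;print("contact",a,c,"hole",c-34*e)
```

```text
top [588.1  -17.21   0.19] rms 0.6754784450666905 tray [-12.57  17.29] hole [554.7  -23.58]
side [584.25 -14.9    0.2 ] rms 0.32272033857309984 tray [-15.86  20.35] hole [550.89 -21.51]
None [586.27 -15.89   0.19] rms 0.848641232068662 tray [-14.08  18.97] hole [552.89 -22.35]
hole direct [555.55 -22.46  50.  ] [551.64 -19.95  50.  ]
tray [603.35 -31.81   0.21] [-0.9   0.88 -0.02  0.78  0.92 -1.34 -0.08 -0.18]
contact 0.205 [587.32 -12.42] hole [554.03 -19.34]
contact 0.21 [587.23 -12.37] hole [553.98 -19.45]
contact 0.215 [587.14 -12.31] hole [553.93 -19.57]
```

Run:
```python
import cv2
a=cv2.imread("pics/top0.png")[180:240,415:495];a=cv2.resize(a,None,fx=9,fy=9,interpolation=2)
cv2.imwrite("pics/st_t.png",a)
b=cv2.imread("pics/side0.png")[265:340,380:460];cv2.imwrite("pics/st_s.png",cv2.resize(b,None,fx=8,fy=8,interpolation=2))
```

```text
(no output)
```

View pics/st_t.png

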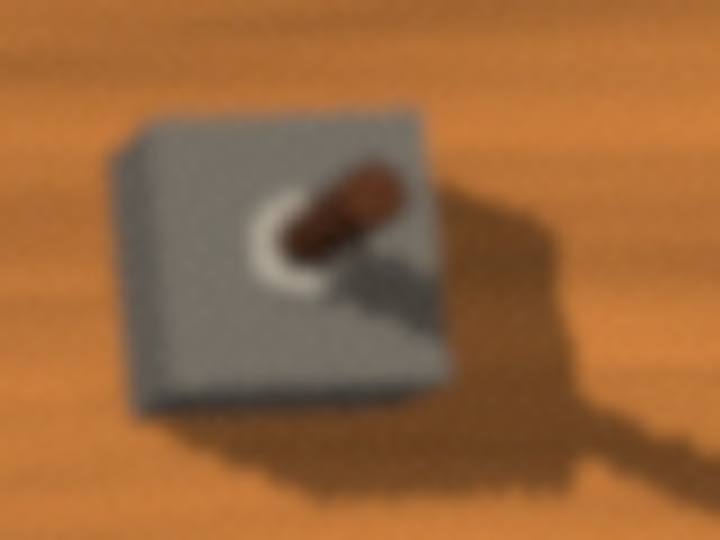

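View pics/st_s.png

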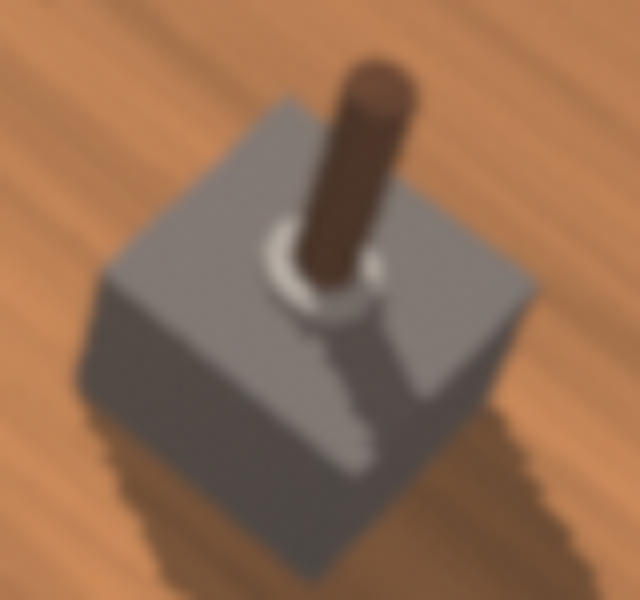

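Run:
```python
from h import *
np.set_printoptions(precision=1,suppress=True)
a=lambda u,v:np.array([415+u/9,180+v/9]); b=lambda u,v:np.array([380+u/8,265+v/8])
print("collar top",back("top",a(303,242),55),"side",back("side",b(323,266),55))
print("handle end",back("top",a(372,190),123),back("side",b(380,90),123))
print("stand corners",[back("top",a(*c),50)[:2] for c in((150,118),(420,108),(448,380),(165,388))],[back("side",b(*c),50)[:2] for c in((288,95),(540,288),(362,475),(105,272))])
go([458,-289.5,200],0.21+np.pi/2)
```

```text
collar top [ 459.3 -290.5   55. ] side [ 455.3 -288.5   55. ]
handle end [ 459.2 -289.1  123. ] [ 454.4 -288.6  123. ]
stand corners [array([ 491.9, -254.5]), array([ 495. , -323.1]), array([ 425.4, -326.5]), array([ 422.7, -255.6])] [array([ 488.9, -251.9]), array([ 491.1, -322.2]), array([ 424.2, -325.5]), array([ 419.9, -256.2])]
d x -2.07 y -6.95 z -2.62  a -0.002 0.007 -0.000 tray [-127.1 -201.5] z 173.5 yaw-tray 1.570 F [-0.2  0.3  0.3] w 42.6 t 14.27 q [-0.5  0.1  0.1  1.5 -0.   0.9]
```

Both cameras agree up to a constant ~4 mm bias, which also shows at the hole. Pick at about (457.5,-289). Going above it.

>>> servo_tool:
  deltas:
    - {"ax":0,"ay":0.007,"x":-2.0,"y":-4,"z":-1,"az":0,"gripper":0}
    - {"ax":0,"ay":0.007,"x":-2.0,"y":-6.95,"z":-1,"az":0,"gripper":0}
    - {"ax":0,"ay":0.007,"x":-2.0,"y":-6.95,"z":-1,"az":0,"gripper":0}
    - {"ax":0,"ay":0.007,"x":-2.0,"y":-6.95,"z":-1,"az":0,"gripper":0}

```text
clock: 14.6
eef_pos: [457.4, -288.6, 183.3]
orientation: [-1.977, -2.439, 0.001]
ft_force: [0.1, 0.3, -0.3]
width: 43.1
```

```bash
python3 -c "
from h import *
go([457.5,-289,90],0.21+np.pi/2)
"
```

```text
d x -0.05 y 0.01 z 9.33  a -0.002 -0.001 -0.001 tray [-196.9 -220.9] z 183.3 yaw-tray 1.569 F [ 0.1  0.3 -0.3] w 43.1 t 14.60 q [-0.56  0.05 -0.    1.52 -0.    0.8 ]
```

>>> servo_tool:
  deltas:
    - {"ax":0,"ay":0,"x":0,"y":0,"z":3,"az":0,"gripper":0}
    - {"ax":0,"ay":0,"x":0,"y":0,"z":6,"az":0,"gripper":0}
    - {"ax":0,"ay":0,"x":0,"y":0,"z":8.5,"az":0,"gripper":0}
    - {"ax":0,"ay":0,"x":0,"y":0,"z":9.3,"az":0,"gripper":0}
    - {"ax":0,"ay":0,"x":0,"y":0,"z":9.3,"az":0,"gripper":0}

```text
clock: 15.02
eef_pos: [457.0, -286.8, 87.5]
orientation: [-1.972, -2.437, 0.002]
ft_force: [-0.8, 0.1, 0.1]
width: 42.6
```

```bash
python3 -c "
from h import *
go([457.5,-289,90],0.21+np.pi/2)
im=eyes.camera('side');cv2.imwrite('pics/s15.png',cv2.resize(im[220:340,360:480,::-1],None,fx=5,fy=5,interpolation=2))
"
```

```text
d x -0.22 y 0.01 z -0.26  a -0.005 -0.004 0.000 tray [-197.  -219.1] z 87.5 yaw-tray 1.571 F [-0.8  0.1  0.1] w 42.6 t 15.02 q [-0.56  0.07 -0.17  1.34 -0.    0.8 ]
```

View pics/s15.png

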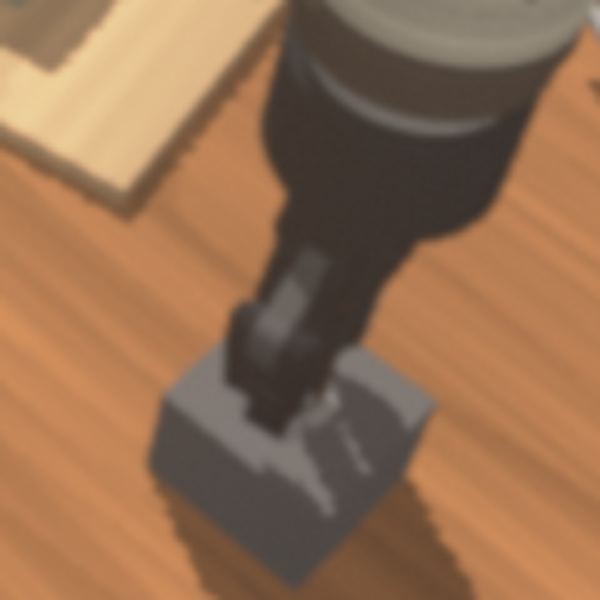

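The fingers straddle the handle above the collar at (320,400). Closing.

>>> servo_tool:
  deltas:
    - {"ax":0,"ay":0,"x":-0.1,"y":0,"z":-0.2,"az":0,"gripper":-0.4}
    - {"ax":0,"ay":0,"x":-0.1,"y":0,"z":-0.2,"az":0,"gripper":-1}
    - {"ax":0,"ay":0,"x":-0.1,"y":0,"z":-0.2,"az":0,"gripper":-1}
    - {"ax":0,"ay":0,"x":-0.1,"y":0,"z":-0.2,"az":0,"gripper":-1}
    - {"ax":0,"ay":0,"x":-0.1,"y":0,"z":-0.2,"az":0,"gripper":-1}
  force: 40

```text
clock: 15.48
eef_pos: [459.0, -288.9, 93.5]
orientation: [-1.976, -2.442, -0.001]
ft_force: [1.4, 0.5, 5.7]
width: 15.1
```

>>> servo_tool:
  deltas:
    - {"ax":0,"ay":0,"x":0,"y":0,"z":0,"az":0,"gripper":-1}
    - {"ax":0,"ay":0,"x":0,"y":0,"z":0,"az":0,"gripper":-1}

```text
clock: 15.65
eef_pos: [459.3, -289.1, 94.3]
orientation: [1.976, 2.441, 0.001]
ft_force: [-0.1, 0.4, -0.2]
width: 15.2
```

```bash
python3 -c "
from h import *
go([457.5,-289,90],0.21+np.pi/2)
"
```

```text
d x 0.05 y -0.17 z 0.43  a 0.001 0.000 -0.000 tray [-195.2 -221.8] z 94.3 yaw-tray 1.571 F [-0.1  0.4 -0.2] w 15.2 t 15.65 q [-0.56  0.07 -0.16  1.34  0.    0.8 ]
```

```bash
python3 -c "
from h import *
go([457.5,-289,90],0.21+np.pi/2)
im=eyes.camera('side');cv2.imwrite('pics/s16.png',cv2.resize(im[265:340,380:460,::-1],None,fx=8,fy=8,interpolation=2))
go([457.5,-289,90],0.21+np.pi/2)
"
```

```text
d x 0.05 y -0.17 z 0.43  a 0.001 0.000 -0.000 tray [-195.2 -221.8] z 94.3 yaw-tray 1.571 F [-0.1  0.4 -0.2] w 15.2 t 15.65 q [-0.56  0.07 -0.16  1.34  0.    0.8 ]
d x 0.04 y -0.15 z 0.39  a 0.000 -0.000 -0.000 tray [-195.5 -221.7] z 93.9 yaw-tray 1.571 F [-0.4 -0.7 -0.7] w 14.8 t 15.70 q [-0.56  0.07 -0.16  1.34  0.    0.8 ]
```

View pics/s16.png

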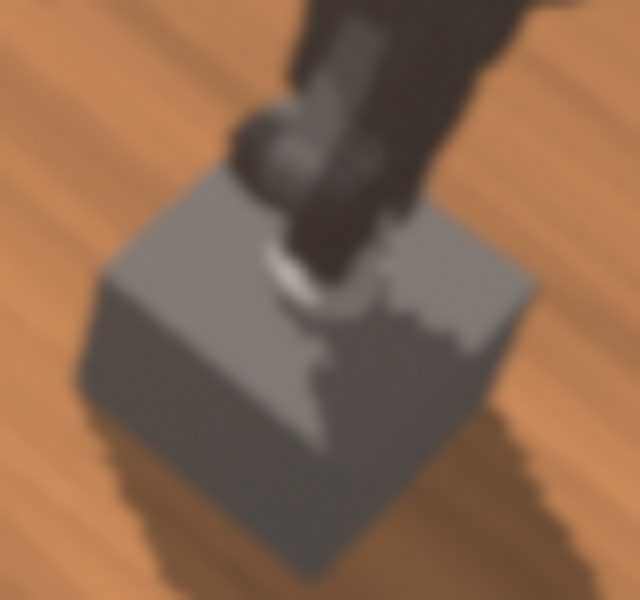

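Collar still seated on the stand (centre (325,280)), handle gripped at a width of 15. Lifting.

>>> servo_tool:
  deltas:
    - {"ax":0,"ay":0,"x":0,"y":0,"z":-1,"az":0,"gripper":-1}
    - {"ax":0,"ay":0,"x":0,"y":0,"z":-3,"az":0,"gripper":-1}
    - {"ax":0,"ay":0,"x":0,"y":0,"z":-6,"az":0,"gripper":-1}
    - {"ax":0,"ay":0,"x":0,"y":0,"z":-8.5,"az":0,"gripper":-1}
    - {"ax":0,"ay":0,"x":0,"y":0,"z":-8.5,"az":0,"gripper":-1}

```text
clock: 16.12
eef_pos: [460.3, -290.0, 185.0]
orientation: [1.972, 2.436, 0.002]
ft_force: [0.4, 0.4, 0.1]
width: 15.1
```

```bash
python3 -c "
from h import *
go([553.8,-20,180],0.21+np.pi/2)
"
```

```text
d x 24.46 y 14.76 z 0.46  a 0.006 0.005 -0.000 tray [-194.4 -222.8] z 185.0 yaw-tray 1.570 F [0.4 0.4 0.1] w 15.1 t 16.12 q [-0.56  0.05 -0.    1.51  0.    0.8 ]
```

>>> servo_tool:
  deltas:
    - {"ax":0,"ay":0,"x":3,"y":1.8,"z":0,"az":0,"gripper":-1}
    - {"ax":0,"ay":0,"x":6,"y":3.6,"z":0,"az":0,"gripper":-1}
    - {"ax":0,"ay":0,"x":9,"y":5.4,"z":0,"az":0,"gripper":-1}
    - {"ax":0,"ay":0,"x":12,"y":7.2,"z":0,"az":0,"gripper":-1}
    - {"ax":0,"ay":0,"x":15,"y":9,"z":0,"az":0,"gripper":-1}

```text
clock: 16.53
eef_pos: [517.3, -123.1, 185.1]
orientation: [1.973, 2.435, 0.002]
ft_force: [0.2, -0.3, -0.5]
width: 15.4
```

```bash
python3 -c "
from h import *
go([553.8,-20,180],0.21+np.pi/2)
"
```

```text
d x 9.33 y 5.71 z 0.50  a 0.006 0.005 -0.001 tray [-103.9  -71.5] z 185.1 yaw-tray 1.570 F [ 0.2 -0.3 -0.5] w 15.4 t 16.53 q [-0.23  0.02 -0.03  1.51 -0.    1.13]
```

>>> servo_tool:
  deltas:
    - {"ax":0,"ay":0,"x":3,"y":1.8,"z":0,"az":0,"gripper":-1}
    - {"ax":0,"ay":0,"x":6,"y":3.7,"z":1,"az":0,"gripper":-1}
    - {"ax":0,"ay":0,"x":8.5,"y":5.2,"z":2,"az":0,"gripper":-1}
    - {"ax":0,"ay":0,"x":9.3,"y":5.7,"z":3,"az":0,"gripper":-1}
    - {"ax":0,"ay":0,"x":9.3,"y":5.7,"z":3,"az":0,"gripper":-1}

```text
clock: 16.95
eef_pos: [553.5, -18.4, 152.9]
orientation: [1.971, 2.44, -0.001]
ft_force: [-1.3, -0.9, -0.7]
width: 15.0
```

>>> servo_tool:
  deltas:
    - {"ax":0,"ay":0,"x":0,"y":0,"z":0.5,"az":0,"gripper":-1}
    - {"ax":0,"ay":0,"x":0,"y":0,"z":0.5,"az":0,"gripper":-1}

```text
clock: 17.12
eef_pos: [552.9, -19.1, 147.0]
orientation: [1.972, 2.441, -0.003]
ft_force: [0.3, 0.2, -0.9]
width: 14.9
```

```bash
python3 -c "
from h import *
go([553.8,-20,140],0.21+np.pi/2)
im=eyes.camera('side');cv2.imwrite('pics/s17.png',cv2.resize(im[155:235,310:390,::-1],None,fx=7.4,fy=7.4,interpolation=2))
im=eyes.camera('top');cv2.imwrite('pics/t17.png',cv2.resize(im[95:215,285:405,::-1],None,fx=5,fy=5,interpolation=2))
"
```

```text
d x -0.10 y 0.06 z 0.70  a 0.001 0.004 0.002 tray [-47.4  22.8] z 147.0 yaw-tray 1.573 F [ 0.3  0.2 -0.9] w 14.9 t 17.12 q [-0.03  0.08 -0.04  1.45 -0.    1.33]
```

View pics/s17.png

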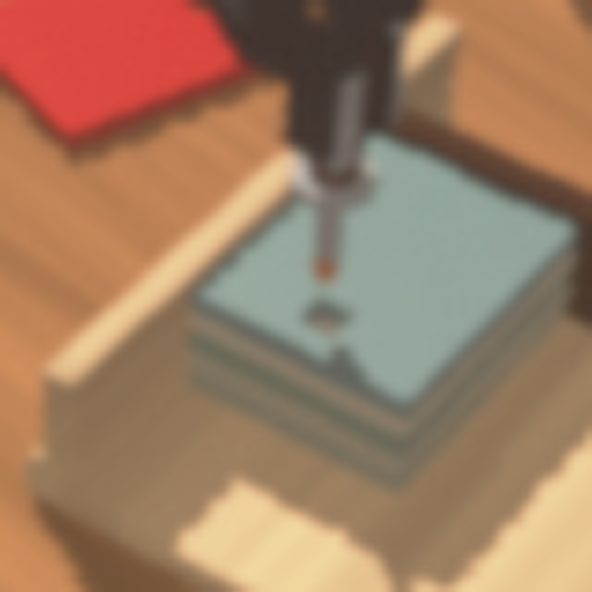

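View pics/t17.png

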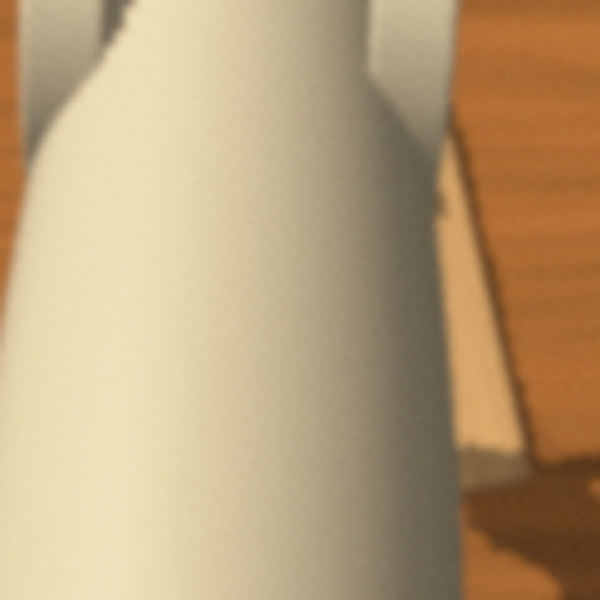

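In the side view the orange tip end is at (324,280), just above the hole centred at (328,316). The top view is blocked by the arm. I'll measure in the side view with the known heights.

```bash
python3 -c "
from h import *
f=lambda u,v:np.array([310+u/7.4,155+v/7.4])
h=back('side',f(328,316),50)
for z in (64,66,68):
  t=back('side',f(324,280),z); print(z,t.round(1),'tip-hole',(t-h)[:2].round(1))
print('hole',h.round(1)); c=back('side',f(332,190),103+2.5);print('collar c',c.round(1))
o=env.observe();print(o['eef_pos'])
h2=np.array([553.8,-20,0])
print('uv where tip should be', (proj('side',[h[0],h[1],66])[0]-[310,155])*7.4)
"
```

```text
64 [551.1 -18.4  64. ] tip-hole [-0.8  2.2]
66 [549.5 -19.9  66. ] tip-hole [-2.4  0.8]
68 [547.9 -21.4  68. ] tip-hole [-4.  -0.7]
hole [552.  -20.7  50. ]
collar c [546.7 -22.5 105.5]
[553.26886619 -19.54395754 148.06720013]
uv where tip should be [331.52123723 277.81225123]
```

```bash
python3 -c "
from h import *
go([554.3,-20.2,134.5],0.21+np.pi/2)
"
```

```text
d x -0.08 y 0.08 z 1.36  a 0.003 0.005 0.001 tray [-47.1  22.3] z 148.1 yaw-tray 1.571 F [-0.8 -0.2 -0.6] w 14.9 t 17.22 q [-0.03  0.08 -0.04  1.45 -0.    1.33]
```

>>> servo_tool:
  deltas:
    - {"ax":0.003,"ay":0.005,"x":-0.08,"y":0.08,"z":0.5,"az":0,"gripper":-1}
    - {"ax":0.003,"ay":0.005,"x":-0.08,"y":0.08,"z":1,"az":0,"gripper":-1}
    - {"ax":0.003,"ay":0.005,"x":-0.08,"y":0.08,"z":1.3,"az":0,"gripper":-1}
    - {"ax":0.003,"ay":0.005,"x":-0.08,"y":0.08,"z":1.3,"az":0,"gripper":-1}

```text
clock: 17.55
eef_pos: [553.9, -20.7, 134.2]
orientation: [-1.976, -2.441, 0.001]
ft_force: [0.5, 0.9, 0.6]
width: 15.0
```

```bash
python3 -c "
from h import *
im=eyes.camera('side');cv2.imwrite('pics/s18.png',cv2.resize(im[170:220,325:375,::-1],None,fx=12,fy=12,interpolation=2))
go([554.3,-20.2,134.5],0.21+np.pi/2)
"
```

```text
d x 0.02 y 0.04 z 0.01  a -0.001 -0.001 0.000 tray [-46.6  21.2] z 134.6 yaw-tray 1.571 F [ 0.1 -0.2  0.3] w 15.2 t 17.60 q [-0.04  0.09 -0.06  1.43  0.    1.32]
```

View pics/s18.png

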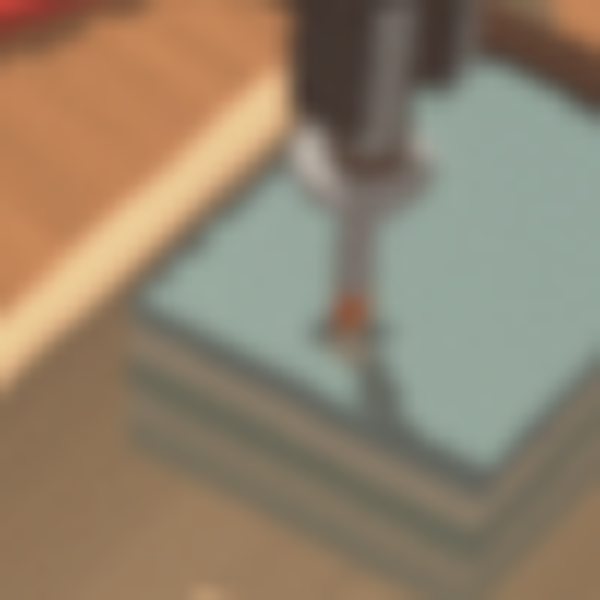

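The tip ((350,325)) is over the hole diamond centred at (352,332). I'll lower it with force checks.

>>> servo_tool:
  deltas:
    - {"ax":0,"ay":0,"x":0,"y":0.02,"z":0.3,"az":0,"gripper":-1}
    - {"ax":0,"ay":0,"x":0,"y":0.02,"z":0.6,"az":0,"gripper":-1}
    - {"ax":0,"ay":0,"x":0,"y":0.02,"z":0.9,"az":0,"gripper":-1}

```text
clock: 17.85
eef_pos: [554.2, -20.4, 125.3]
orientation: [-1.975, -2.441, 0.001]
ft_force: [0.4, -0.8, -0.4]
width: 14.7
```

```bash
python3 -c "
from h import *
im=eyes.camera('side');cv2.imwrite('pics/s19.png',cv2.resize(im[170:220,325:375,::-1],None,fx=12,fy=12,interpolation=2))
go([554.3,-20.5,94.5],0.21+np.pi/2)
"
```

```text
d x -0.02 y 0.04 z 3.01  a -0.002 -0.001 0.000 tray [-46.6  21.3] z 124.6 yaw-tray 1.571 F [-0.  -0.1 -0.9] w 14.9 t 17.90 q [-0.04  0.09 -0.08  1.41  0.    1.32]
```

View pics/s19.png

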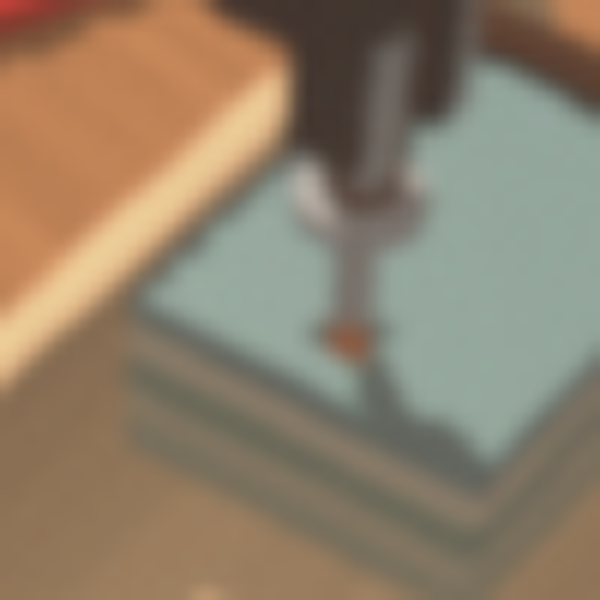

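The orange tip is now inside the hole ((350,345), clipped by its rim) with no force. I'll continue slowly.

>>> servo_tool:
  deltas:
    - {"ax":0,"ay":0,"x":0,"y":0.02,"z":0.25,"az":0,"gripper":-1}
    - {"ax":0,"ay":0,"x":0,"y":0.02,"z":0.5,"az":0,"gripper":-1}
    - {"ax":0,"ay":0,"x":0,"y":0.02,"z":0.75,"az":0,"gripper":-1}

```text
clock: 18.15
eef_pos: [554.1, -20.3, 116.8]
orientation: [-1.975, -2.441, 0.002]
ft_force: [0.5, 1.2, -0.7]
width: 14.8
```

>>> servo_tool:
  deltas:
    - {"ax":0,"ay":0,"x":0,"y":0,"z":0.25,"az":0,"gripper":-1}
    - {"ax":0,"ay":0,"x":0,"y":0,"z":0.5,"az":0,"gripper":-1}
    - {"ax":0,"ay":0,"x":0,"y":0,"z":0.75,"az":0,"gripper":-1}
    - {"ax":0,"ay":0,"x":0,"y":0,"z":1,"az":0,"gripper":-1}

```text
clock: 18.48
eef_pos: [554.0, -20.3, 106.5]
orientation: [-1.975, -2.441, 0.002]
ft_force: [1.4, 0.1, -0.7]
width: 14.5
```

```bash
python3 -c "
from h import *
im=eyes.camera('side');cv2.imwrite('pics/s20.png',cv2.resize(im[170:220,325:375,::-1],None,fx=12,fy=12,interpolation=2))
go([554.3,-20.5,94.5],0.21+np.pi/2)
"
```

```text
d x -0.03 y 0.04 z 1.15  a -0.003 -0.001 0.000 tray [-46.7  21.4] z 106.0 yaw-tray 1.571 F [-0.2  0.4 -0.7] w 15.1 t 18.53 q [-0.04  0.09 -0.11  1.37  0.    1.32]
```

View pics/s20.png

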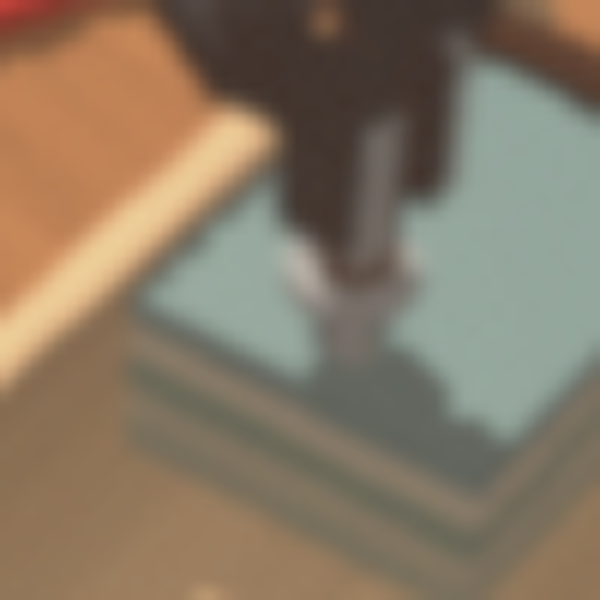

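The shank is well into the holes (collar at (350,285), ~12 mm above the tile) with no resistance.

>>> servo_tool:
  deltas:
    - {"ax":0,"ay":0,"x":0,"y":0,"z":0.25,"az":0,"gripper":-1}
    - {"ax":0,"ay":0,"x":0,"y":0,"z":0.5,"az":0,"gripper":-1}
    - {"ax":0,"ay":0,"x":0,"y":0,"z":0.75,"az":0,"gripper":-1}
    - {"ax":0,"ay":0,"x":0,"y":0,"z":0.9,"az":0,"gripper":-1}

```text
clock: 18.87
eef_pos: [553.7, -20.3, 96.6]
orientation: [-1.974, -2.44, 0.002]
ft_force: [-0.9, -0.4, -0.5]
width: 15.3
```

>>> servo_tool:
  deltas:
    - {"ax":0,"ay":0,"x":0,"y":0,"z":0.08,"az":0,"gripper":-1}
    - {"ax":0,"ay":0,"x":0,"y":0,"z":0.16,"az":0,"gripper":-1}

```text
clock: 19.03
eef_pos: [553.7, -20.3, 94.8]
orientation: [-1.974, -2.44, 0.003]
ft_force: [-0.2, 0.1, -0.4]
width: 14.9
```

>>> servo_tool:
  deltas:
    - {"ax":0,"ay":0,"x":0,"y":0,"z":0.08,"az":0,"gripper":-1}
    - {"ax":0,"ay":0,"x":0,"y":0,"z":0.12,"az":0,"gripper":-1}

```text
clock: 19.2
eef_pos: [553.7, -20.3, 93.6]
orientation: [-1.974, -2.44, 0.003]
ft_force: [-0.1, 0.4, -0.6]
width: 14.8
```

```bash
python3 -c "
from h import *
im=eyes.camera('side');cv2.imwrite('pics/s21.png',cv2.resize(im[170:220,325:375,::-1],None,fx=12,fy=12,interpolation=2))
go([554.3,-20.5,94.5],0.21+np.pi/2)
"
```

```text
d x -0.04 y 0.06 z -0.09  a -0.003 -0.001 0.000 tray [-46.9  21.5] z 93.6 yaw-tray 1.571 F [ 0.5 -0.5 -0.1] w 15.2 t 19.25 q [-0.04  0.1  -0.13  1.35  0.    1.32]
```

View pics/s21.png

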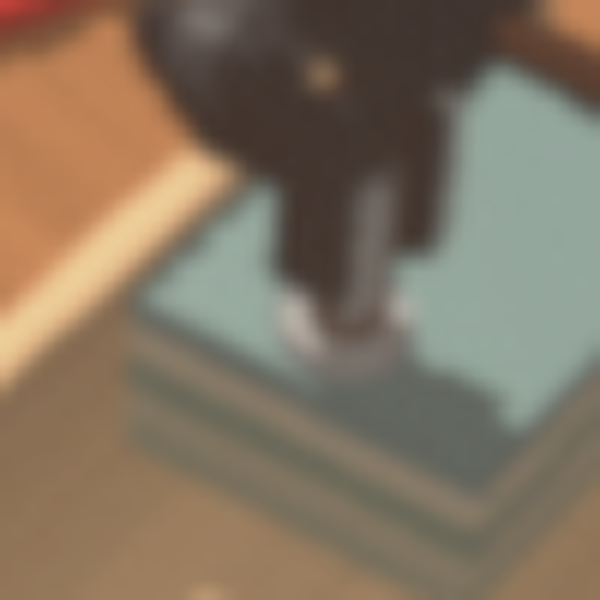

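>>> servo_tool:
  deltas:
    - {"ax":0,"ay":0,"x":0,"y":0,"z":0.06,"az":0,"gripper":-1}
    - {"ax":0,"ay":0,"x":0,"y":0,"z":0.1,"az":0,"gripper":-1}

```text
clock: 19.42
eef_pos: [553.9, -20.3, 93.5]
orientation: [-1.975, -2.441, 0.002]
ft_force: [-2.2, 0.1, 7.0]
width: 14.9
```

>>> servo_tool:
  deltas:
    - {"ax":0,"ay":0,"x":0,"y":0,"z":0.06,"az":0,"gripper":-1}
    - {"ax":0,"ay":0,"x":0,"y":0,"z":0.1,"az":0,"gripper":-1}

```text
clock: 19.58
eef_pos: [554.3, -20.3, 93.4]
orientation: [-1.975, -2.442, 0.0]
ft_force: [-3.0, -0.1, 9.9]
width: 14.8
```

The collar is seated: Fz rose at TCP z 93.5, against about 94 in the stand. I'll relax slightly and release.

>>> servo_tool:
  deltas:
    - {"ax":0,"ay":0,"x":0,"y":0,"z":-0.06,"az":0,"gripper":-1}
    - {"ax":0,"ay":0,"x":0,"y":0,"z":-0.06,"az":0,"gripper":-0.5}
    - {"ax":0,"ay":0,"x":0,"y":0,"z":-0.06,"az":0,"gripper":-0.2}
    - {"ax":0,"ay":0,"x":0,"y":0,"z":-0.06,"az":0,"gripper":0}
    - {"ax":0,"ay":0,"x":0,"y":0,"z":-0.06,"az":0,"gripper":0}

```text
clock: 20.0
eef_pos: [554.2, -20.3, 93.8]
orientation: [-1.975, -2.442, 0.001]
ft_force: [0.3, -0.0, 0.0]
width: 42.6
```

>>> servo_tool:
  deltas:
    - {"ax":0,"ay":0,"x":0,"y":0,"z":-0.3,"az":0,"gripper":0}
    - {"ax":0,"ay":0,"x":0,"y":0,"z":-0.6,"az":0,"gripper":0}

```text
clock: 20.17
eef_pos: [554.0, -20.3, 99.8]
orientation: [-1.975, -2.441, 0.001]
ft_force: [0.5, -0.3, -0.3]
width: 42.6
```

```bash
python3 -c "
from h import *
im=eyes.camera('side');cv2.imwrite('pics/s22.png',cv2.resize(im[160:220,315:375,::-1],None,fx=10,fy=10,interpolation=2))
go([554.3,-20.5,94.5],0.21+np.pi/2)
"
```

```text
d x -0.02 y -0.02 z 0.62  a -0.000 -0.000 0.000 tray [-46.1  21.3] z 100.7 yaw-tray 1.571 F [-0.  -0.1  1. ] w 42.5 t 20.22 q [-0.04  0.1  -0.12  1.36  0.    1.32]
```

View pics/s22.png

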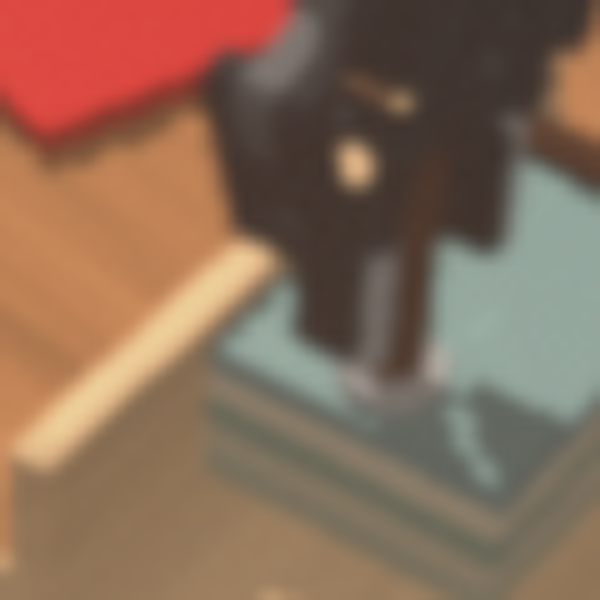

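The jaws are clear of the handle and the collar is on the tile at (390,385). Going straight up.

>>> servo_tool:
  deltas:
    - {"ax":0,"ay":0,"x":0,"y":0,"z":-1.5,"az":0,"gripper":0}
    - {"ax":0,"ay":0,"x":0,"y":0,"z":-3.5,"az":0,"gripper":0}
    - {"ax":0,"ay":0,"x":0,"y":0,"z":-6,"az":0,"gripper":0}
    - {"ax":0,"ay":0,"x":0,"y":0,"z":-9,"az":0,"gripper":0}
    - {"ax":0,"ay":0,"x":0,"y":0,"z":-11,"az":0,"gripper":0}

```text
clock: 20.63
eef_pos: [554.7, -20.4, 213.5]
orientation: [1.975, 2.442, 0.002]
ft_force: [1.0, -0.3, 0.2]
width: 42.5
```

>>> servo_tool:
  deltas:
    - {"ax":0,"ay":0,"x":-4,"y":-4,"z":0,"az":0,"gripper":0}
    - {"ax":0,"ay":0,"x":-8,"y":-8,"z":0,"az":0,"gripper":0}
    - {"ax":0,"ay":0,"x":-12,"y":-12,"z":0,"az":0,"gripper":0}
    - {"ax":0,"ay":0,"x":-15,"y":-15,"z":0,"az":0,"gripper":0}
    - {"ax":0,"ay":0,"x":-15,"y":-15,"z":0,"az":0,"gripper":0}

```text
clock: 21.05
eef_pos: [440.2, -196.4, 213.7]
orientation: [1.974, 2.442, 0.002]
ft_force: [0.4, -0.7, 0.2]
width: 42.4
```

```bash
python3 -c "
from h import *
im=eyes.camera('side');cv2.imwrite('pics/s23.png',cv2.resize(im[140:270,300:440,::-1],None,fx=4.5,fy=4.5,interpolation=2))
im=eyes.camera('top');cv2.imwrite('pics/t23.png',cv2.resize(im[95:215,285:405,::-1],None,fx=5,fy=5,interpolation=2))
go([554.3,-20.5,94.5],0.21+np.pi/2)
"
```

```text
d x 15.16 y 14.92 z 11.95  a 0.002 0.002 -0.005 tray [-196.5 -129.5] z 214.0 yaw-tray 1.566 F [ 0.1 -0.1  0.5] w 42.7 t 21.15 q [-0.43 -0.09 -0.08  1.58 -0.    0.94]
```

View pics/s23.png

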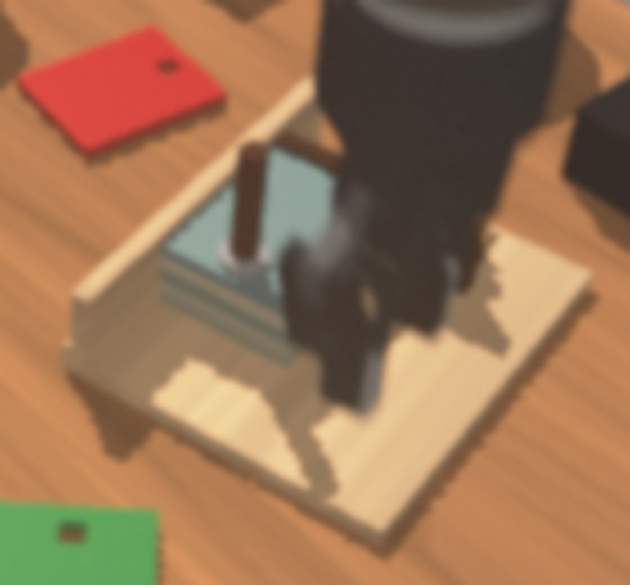

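View pics/t23.png

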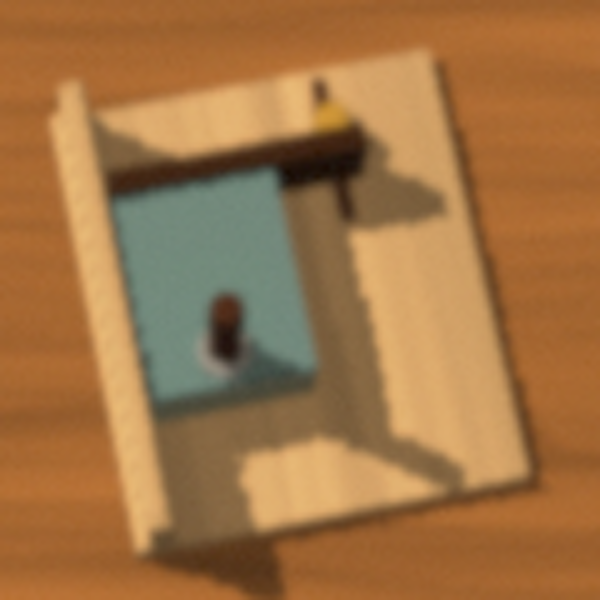

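The pick stands upright (collar (222,352), handle end (228,300) in the top view) and the stack hasn't moved. One sub-pixel check of the stack against the frame taken at stop contact, then hand in.

```bash
python3 -c "
import cv2,numpy as np
g=lambda n:cv2.cvtColor(cv2.imread('pics/'+n),cv2.COLOR_BGR2GRAY).astype(np.float32)
a,b,c=g('t12.png'),g('t14.png'),g('t23.png')
for n,(x,y,w,h) in dict(far=(150,150,110,60),left=(90,215,70,160),near=(230,380,80,60),right=(255,190,80,150),ref=(400,60,120,300)).items():
  s=np.s_[y:y+h,x:x+w]
  print(n,[round(float(np.abs(p[s]-b[s]).mean()),1) for p in (a,c)])
  if n in('far','near'): print([ (np.abs(np.diff(p[s].mean(1))).argmax()+y) for p in(a,b,c)], [p[s].mean(1)[::6].round(0).astype(int).tolist() for p in (a,b,c)])
"
```

```text
far [1.3, 2.3]
[np.int64(151), np.int64(151), np.int64(152)] [[128, 88, 58, 47, 55, 73, 96, 117, 127, 128], [127, 87, 57, 47, 55, 73, 96, 116, 125, 128], [129, 89, 58, 49, 58, 77, 99, 118, 127, 129]]
left [1.2, 1.8]
near [1.7, 3.2]
[np.int64(381), np.int64(381), np.int64(401)] [[96, 81, 79, 88, 97, 104, 106, 107, 107, 108], [97, 80, 76, 85, 97, 103, 106, 106, 106, 107], [74, 73, 77, 86, 97, 105, 107, 108, 108, 108]]
right [1.2, 1.8]
ref [1.2, 1.8]
```

No change since contact with the stop. Handing in.

```bash
python3 -c "
from station import env
print(env.sign_off(), env.observe()['clock'])"
```

```text
the job is handed in; nothing more can be done
the job is handed in; nothing more can be done
```

The five tiles are pushed flush into the tray corner, the pick stands in their holes with its collar on the top tile, and the job is handed in at about 21 s. No verdict was reported.

- **Tiles:** I pushed the stack with closed fingers to the fence, then to the end stop, then to the fence again. The highest wrist force I read between moves was about 14 N, against the 30 N limit.
- **Pick:** It went through the holes without resistance. The collar touched down at tool height 93.5 mm, against about 94 mm when it hung in the stand, so it is seated. I then opened the jaws and moved clear.
- **Last pictures:** The pick is upright. The stack looks square against both faces and has not moved visibly since it met the stop. The cup, sieve and canister were never approached, but I took no final picture of them.

**Disagreements:**
- The two cameras differed by about 4 mm throughout. I set the hole position from the push contacts and the pick-to-hole view in the side camera, because the arm blocked the top camera there.
- Flushness rests on the push forces and the pictures, not on a measured gap for each tile. The camera fits of the top tile's y in the tray ran from 17.3 to 20.4 mm (17.5 needed, 20 is flush).

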